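Lay the coffee tray in a hotel room

TASK

Lay the guest's coffee tray: stand the white cup upright on the middle of the saucer, and the sugar canister upright on the middle of the cork coaster with its wooden lid seated on top. Stand the milk jug half-way between saucer and coaster, in line with them, and the tea box upright on the tray straight behind the jug (on the side away from the robot), its broad sides parallel to the tray's long edges, with a gap of about 3 cm between jug and box. Leave the upturned paper cup standing where it is, and let go of everything.

Things in the scene. Friction and masses are not known exactly. Their poses are not given: they have to be found in the camera images.
- tray: Tan rectangular tray, fixed to the counter, 210 (x) x 370 (y) mm, floor 4 mm thick, rim 12 mm high over the counter and 4 mm thick. Origin: centre of its underside. Its y axis runs along the long side, its x axis points to its rear (away from the robot); it is turned up to 0.2 rad from the robot's axes.
- saucer: White ceramic saucer, fixed on the tray near one end (left or right, it varies), 110 mm across, 11 mm high; flat middle 66 mm across whose top is 4 mm above the origin. Origin: centre of its underside, on the tray floor, 30 mm in front (tray -x) of the tray's middle and 115 mm to one side.
- coaster: Flat round cork coaster, fixed on the tray near the other end, 84 mm across, 4 mm thick. Origin: centre of its underside, on the tray floor, 230 mm from the saucer's; the line through both is parallel to the tray's long side.
- cup_mid (a point): Small white ceramic coffee cup, open on top, upright, loose, about 0.14 kg: 58 mm high, 58 mm across at the rim, about 54 mm half-way up, foot 42 mm; one handle reaching 46 mm from the axis in its +y direction (grip it along its x axis). The point is on its axis, half-way up (29 mm above its foot).
- canister_mid (a point): Round straight-sided steel sugar canister without handle, open on top with white sugar cubes inside, loose, about 0.22 kg: 60 mm across, 70 mm high, mouth 54 mm inside, the cubes' tops at least 10 mm below the rim; best gripped in its upper half. The point is on its axis, half-way up (35 mm above its foot).
- lid_knob (a point): Round wooden lid of the canister, loose, about 0.05 kg, lying right way up on its plug: plug below 38 mm across and 7 mm high, disc 64 mm across and 6 mm thick, knob on top 20 mm across and 24 mm high (37 mm in all). The point is on the axis, in the middle of the knob, 25 mm above the plug's underside, 12 mm above the disc's top and 18 mm above the disc's underside, which rests on the canister's rim when seated, the plug inside the mouth.
- jug_mid (a point): Small round straight-sided steel milk jug without handle, open on top and empty, clearly narrower and lower than the canister, with a small pouring lip on the rim at its +x side; loose, about 0.13 kg: 48 mm across, 60 mm high, the lip reaching 34 mm from the axis. The point is on its axis, half-way up (30 mm above its foot). It may face any way.
- teabox_mid (a point): Closed light-wood tea box with a dark seam round it, loose, about 0.16 kg: 40 (its x) x 60 (its y) x 60 (z) mm. The point is its centre, 30 mm above its underside. Its broad sides are the 60 x 60 mm ones, square to its x axis.
- papercup_mid (a point): Upturned white paper cup with pale blue bands, loose, light: 85 mm high, 72 mm across at the counter, 54 mm at the top. Not to be moved. The point is on its axis, 42.5 mm above the counter. It and the five things to be laid out stand on the counter on the robot's right (y below -0.1), in any order, some 100 mm or more apart, centre to centre; two 8 mm high wrapped sugar cubes lie between them on the counter.
Mind the look-alikes: they are no part of the job. Of the things that look like the saucer, the middle-sized one is meant.

How it is judged:
By the outcome, as a careful person would: the job done as asked, in the order asked, and still so for the second after the job is handed in, with the robot touching nothing.
It also fails if it takes over 125 s, if anything falls off the work surface, if the arm or the gripper's body presses on something with over 40 N, if the wrist force passes 120 N, or if a joint passes its speed limit or range.

ROBOT

A 6-joint arm with a two-finger parallel gripper is mounted at the origin on the work surface. World frame = base frame: x ahead of the robot, y to its left, z up, the work surface at z = 0. Lengths are in m, angles in rad, forces in N, time in s.
With the tool pointing down it reaches from about 0.425 to 0.95 m from the base axis. Payload 3.5 kg.
Tool frame: the origin (TCP) lies midway between the tips of the shut fingers; the grasp point (between the pads) lies 19 mm behind it; y points along the fingers, x is the direction in which the jaws open and shut, and the axes are right-handed (so a half turn about y gives the same grasp; the last joint's range is limited). The gripper opens to 85 mm and grips with 20 to 120 N. Pads are 22 mm wide; open, the fingers measure 114 mm over their backs; the gripper's body (76 mm by 85 mm) begins 54 mm behind the grasp point. The pads swing forward as they close: fully open they stand 13 mm farther back than shut.
Start: joints at [-0.15, 0.286, 1.577, -0, 1.279, -0.15], TCP at [0.675, 0, 0.231] pointing down, gripper open.
Joint ranges: [-2.77, 2.77], [-0.9, 2.22], [0.21, 2.48], [-1.53, 4.67], [0.24, 2.81], [-2.84, 2.84]. Speed limits (rad/s): [2.79, 2.79, 3.14, 3.14, 3.14, 3.14].

INTERFACE

Orientations are given as a unit quaternion [x, y, z, w].
In Python, from plant import ctrl, viewer gives the robot as it stands.
- The arm moves only by the tool step_arm, never from a script. Its argument "rows" is a list of rows, each a list of 3 entries, a list of its own where there are three numbers: the turn, a rotation vector about the tool's x, y, z in degrees, then the shift along the tool's x, y, z in mm, then the closure, from 0 (fully open) to 1 (shut). A call has 1 to 10 rows; each row is the pose to reach, as a shift and turn from the pose commanded when the call began, along the tool's axes at that moment; what a row does not reach only later rows make up. A row lasts 1/12 s, in which the tool goes at most 41.7 mm and 7.16 degrees, less where a joint would pass 70% of its speed; a pose out of reach is approached as far as the arm can. A call with a gripper value outside its range is refused whole. The fingers move at their own pace and stop on an object; "newtons" is the grip in N (left out, the last holds). Time passes only in rows, so rows that repeat a pose let the fingers close. It gives the time, the measured TCP pose, the force and the opening at its end, in the units of the state.
- ctrl.get_state(): the state, without advancing time (a new reading comes with each control period).
- viewer.read_camera(name): name is "scene" or "side" or "wrist"; returns (picture, depth): 400x640x3 uint8, red, green, blue; 400x640 float32, m along the optical axis (not along the pixel's ray), 0 where there is no reading.
- viewer.calibration(name): a dict with "K" (3x3 intrinsics, pixels), "R" (3x3) and "t" (3): a world point X has camera coordinates R X + t. Camera axes: x right, y down, z forward; pixel columns grow to the right and rows downward; lengths in m; the calibration is good to about 2 mm. The wrist camera is an equidistant fisheye: a pixel r from the principal point sees the ray r / f radians off the axis. A picture is of the moment at which its call begins: read the wrist's pose just before it. calibration takes no time and is no camera call; for the wrist camera it gives the pose at the moment of the call.
- ctrl.sign_off(): hands the job in, once; it reports no verdict.
The state is a dict: "time": time; "qpos": joint angles; "dq": joint speeds; "joint_efforts": joint torques, N m; "eef_pos": TCP position; "tcp_rot": TCP orientation; "contact_force": force on the tool from outside, world axes, zero at the start; "wrist_torque": the same for the moment, N m; "opening": opening from 0.0 (shut) to 1.0 (fully open).
Only numpy, scipy, OpenCV 4.12 (cv2) and the standard library are available. Lean on these libraries where they do the work, as an engineer would, in place of code of your own. Each camera call takes 0.05 s, during which the arm holds its last target.

## Working session

There is one attempt and no reset: what is moved stays moved. The work goes in short steps, Python scripts to look and compute and a tool call to move; the robot and the scene stay as the last step left them, time stands still between calls to the robot, and variables do not carry over. Pictures are saved under pics/ and viewed, and the job is handed in when it is done.

Besides the shell and the picture viewer there is one more tool, called after ">>>" as name([rows], argument=value, ...), one row to a line, values as JSON. step_arm: Moves the arm, as the interface text tells. Its arguments: {"type":"object","properties":{"rows":{"type":"array"},"newtons":{"type":"number"}},"required":["rows"]}

```bash
ls; mkdir -p pics; python3 - <<'E'
from plant import ctrl, viewer
import cv2
s=ctrl.get_state(); print(s)
for n in ("scene","side"):
    c=viewer.calibration(n); print(n,c)
    p,d=viewer.read_camera(n)
    cv2.imwrite(f"pics/{n}0.png",p[:,:,::-1]); 
    import numpy as np; np.save(f"{n}0.npy",d); np.save(f"{n}0rgb.npy",p)
E
```

```text
pics
{'time': 0.0, 'qpos': array([-1.49955246e-01,  2.87175930e-01,  1.57816332e+00, -2.78317143e-06,
        1.27859505e+00, -1.50041740e-01]), 'dq': array([ 0.00166095,  0.00032097, -0.00055305,  0.00190665,  0.00016381,
       -0.00035258]), 'joint_efforts': array([-1.79628755e-04, -4.05981302e+01, -2.92628127e+01, -1.54224781e-04,
        5.81841552e-03,  3.74769741e-06]), 'eef_pos': array([6.74349974e-01, 1.57341866e-04, 2.29947735e-01]), 'tcp_rot': array([-0.70698351,  0.00078788,  0.00084961,  0.70722908]), 'contact_force': array([-0.81421026,  0.53378929,  0.25469727]), 'wrist_torque': array([ 1.59429143e-02, -9.65642244e-05,  2.94185165e-02]), 'opening': 1.000233025395722}
scene {'K': array([[490.44167221,   0.        , 322.63935293],
       [  0.        , 490.44167221, 199.03330706],
       [  0.        ,   0.        ,   1.        ]]), 'R': array([[-0.8164685 ,  0.57709302,  0.01851582],
       [ 0.3888397 ,  0.57326885, -0.7212257 ],
       [-0.42682886, -0.58165837, -0.69245264]]), 't': array([ 0.38466363, -0.14520271,  1.62147132])}
side {'K': array([[381.82198086,   0.        , 316.00512229],
       [  0.        , 381.82198086, 198.0994223 ],
       [  0.        ,   0.        ,   1.        ]]), 'R': array([[ 0.69187854, -0.7218458 , -0.01557965],
       [-0.38189582, -0.34755855, -0.85636361],
       [ 0.61274763,  0.59844941, -0.5161382 ]]), 't': array([-0.31043344,  0.20921946,  0.64663638])}
```

View pics/scene0.png

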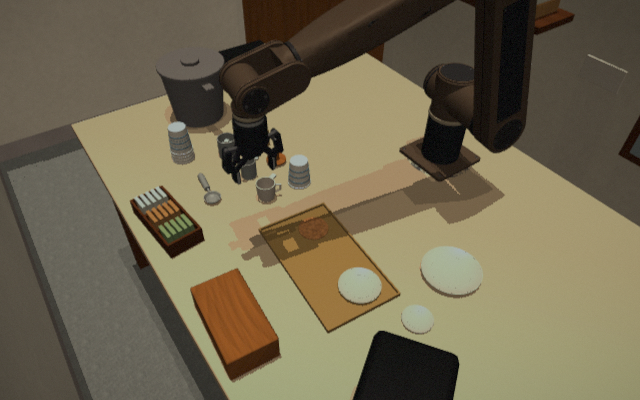

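View pics/side0.png

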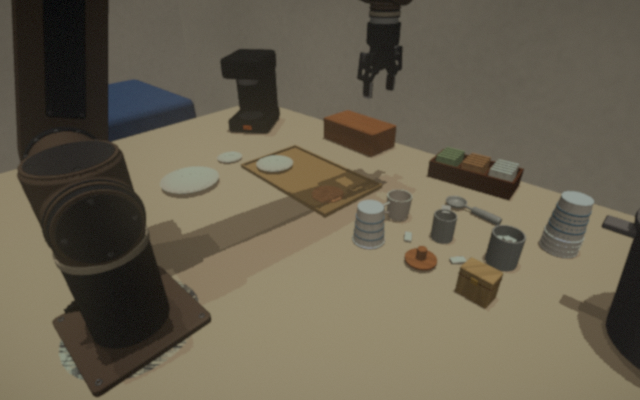

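```bash
python3 - <<'E'
import cv2,numpy as np
a=np.load("side0rgb.npy")[:,:,::-1]; b=np.load("scene0rgb.npy")[:,:,::-1]
f=lambda im,g=1.6:np.clip(im.astype(float)*g,0,255).astype(np.uint8)
cv2.imwrite("pics/c1.png",cv2.resize(f(a[140:310,340:600]),None,fx=3,fy=3,interpolation=2))
cv2.imwrite("pics/c2.png",cv2.resize(f(b[120:330,150:410]),None,fx=2.8,fy=2.8,interpolation=2))
E
```

```text
(no output)
```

View pics/c1.png

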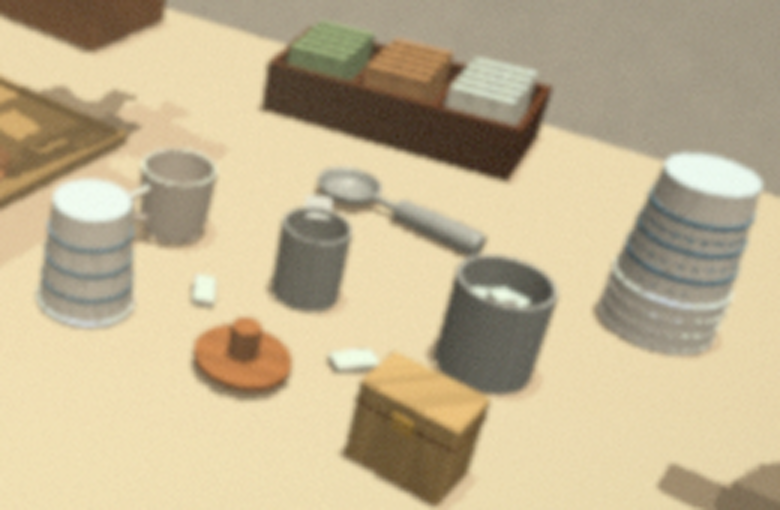

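View pics/c2.png

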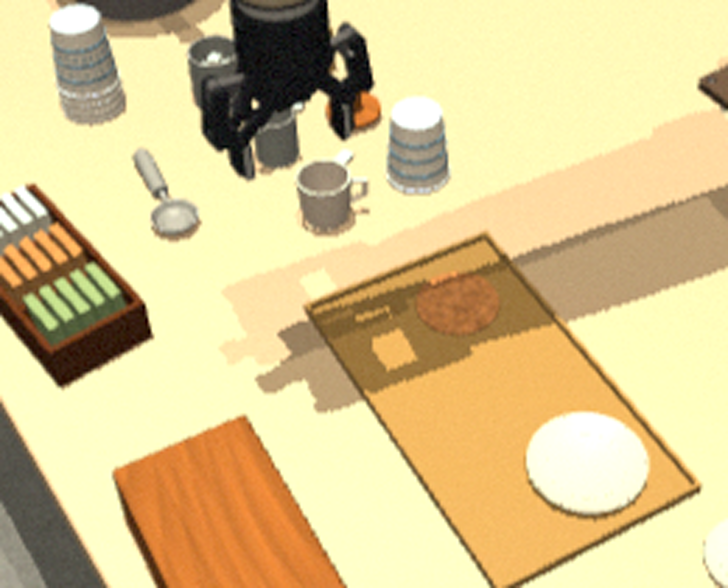

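```bash
cat > h.py <<'E'
import numpy as np,cv2
from scipy.spatial.transform import Rotation as Rn
def cloud(d,c):
    K,R,t=c["K"],c["R"],c["t"]
    v,u=np.mgrid[0:d.shape[0],0:d.shape[1]]
    X=np.stack([(u-K[0,2])/K[0,0]*d,(v-K[1,2])/K[1,1]*d,d],-1)
    W=(X-t)@R
    W[d<=0]=np.nan
    return W
def fit(P):  # circle fit
    A=np.c_[2*P,np.ones(len(P))]; s=np.linalg.lstsq(A,(P**2).sum(1),rcond=None)[0]
    return s[0],s[1],np.sqrt(s[2]+s[0]**2+s[1]**2)
E
python3 - <<'E'
from plant import ctrl, viewer
from h import *
for n in ("scene","side"):
    d=np.load(n+"0.npy");im=np.load(n+"0rgb.npy")
    W=cloud(d,viewer.calibration(n)); np.save(n+"W.npy",W)
    x,y,z=W[...,0],W[...,1],W[...,2]
    tb=(abs(z)<.01)&(x>.3)&(x<.9)&(abs(y)<.5); print(n,"table z",np.median(z[tb]),z[tb].std())
    m=((z>.012)&(z<.12)&(x>.3)&(x<1.)&(y<-.08)&(y>-.8)).astype(np.uint8)
    k,l,st,ce=cv2.connectedComponentsWithStats(m)
    for i in range(1,k):
        if st[i,4]<40: continue
        q=W[l==i]; 
        top=q[q[:,2]>np.percentile(q[:,2],98)-.008]
        print(st[i],ce[i].round(),"min",q.min(0).round(3),"max",q.max(0).round(3),"top fit",np.round(fit(top[:,:2]),3))
E
```

```text
scene table z -0.001643275056308301 0.0032883225272556872
[ 166   87   57   75 2018] [191. 121.] min [ 0.473 -0.682  0.012] max [ 0.737 -0.419  0.12 ] top fit [ 0.623 -0.513  0.1  ]
[217 133  18  23 264] [225. 141.] min [ 0.546 -0.422  0.013] max [ 0.606 -0.356  0.072] top fit [ 0.575 -0.389  0.028]
[288 155  22  32 557] [299. 170.] min [ 0.424 -0.177  0.012] max [ 0.49  -0.117  0.087] top fit [ 0.455 -0.149  0.02 ]
[241 158  15  19 203] [249. 168.] min [ 0.544 -0.288  0.012] max [ 0.596 -0.234  0.063] top fit [ 0.572 -0.261  0.022]
[197 174  13  15  85] [203. 181.] min [ 0.692 -0.337  0.012] max [ 0.713 -0.265  0.024] top fit [ 0.703 -0.302  0.02 ]
[255 177  26  24 407] [266. 188.] min [ 0.533 -0.177  0.012] max [ 0.603 -0.113  0.06 ] top fit [ 0.575 -0.145  0.027]
[ 129  186   75   70 2694] [166. 220.] min [ 0.799 -0.311  0.012] max [ 0.921 -0.082  0.068] top fit [ 0.864 -0.196  0.064]
side table z -0.0012309122056323484 0.002459316536607349
[ 428  147   97   49 2693] [477. 170.] min [ 0.797 -0.317  0.012] max [ 0.921 -0.088  0.065] top fit [ 0.859 -0.205  0.064]
[ 354  190   59   
[... 258 characters left out ...]
223.] min [ 0.541 -0.291  0.012] max [ 0.602 -0.244  0.063] top fit [ 0.569 -0.266  0.024]
[471 207  32  15 152] [487. 214.] min [ 0.686 -0.342  0.012] max [ 0.71  -0.269  0.019] top fit [ 0.703 -0.309  0.022]
[ 486  225   41   42 1281] [506. 245.] min [ 0.542 -0.422  0.012] max [ 0.604 -0.362  0.07 ] top fit [ 0.573 -0.392  0.028]
[416 246  13  18 158] [422. 254.] min [ 0.441 -0.29   0.012] max [ 0.477 -0.256  0.037] top fit [ 0.461 -0.277  0.008]
[ 456  258   48   47 1394] [479. 280.] min [ 0.428 -0.425  0.012] max [ 0.473 -0.362  0.061] top fit [ 0.45  -0.395  0.021]
[ 608  260   32  102 1971] [626. 315.] min [ 0.47  -0.627  0.012] max [ 0.552 -0.564  0.12 ] top fit [ 0.546 -0.652  0.087]
```

```bash
python3 - <<'E'
from h import *
for n in ("scene","side"):
    W=np.load(n+"W.npy"); im=np.load(n+"0rgb.npy"); x,y,z=W[...,0],W[...,1],W[...,2]
    hsv=cv2.cvtColor(im,cv2.COLOR_RGB2HSV)
    boxes={"scene":dict(sauc=(335,385,262,308),coas=(296,332,216,244),tray=(255,402,200,332),cup=(250,290,172,205),jug=(236,258,150,182)),
      "side":dict(sauc=(250,298,150,178),coas=(310,345,175,205),tray=(236,388,142,214),cup=(385,412,188,222),jug=(428,460,202,244),box=(452,506,254,308))}[n]
    for k,(a,b,c,d) in boxes.items():
        cut=im[c:d,a:b]
        print(n,k,"rgb centre",im[(c+d)//2,(a+b)//2],hsv[(c+d)//2,(a+b)//2])
    # saucer
    a,b,c,d=boxes["sauc"]; s=(slice(c,d),slice(a,b))
    m=(hsv[s][...,1]<60)
    q=W[s][m]; q=q[np.isfinite(q[:,0])]; 
    ct=max(cv2.findContours(m.astype(np.uint8),0,1)[0],key=cv2.contourArea)[:,0]
    P=W[s][ct[:,1],ct[:,0]]; print("saucer rim fit",np.round(fit(P[:,:2]),4),"mean",q.mean(0).round(4), "zrange",np.percentile(q[:,2],[5,50,95]).round(4))
    cp=W[boxes["cup"][2]:boxes["cup"][3],boxes["cup"][0]:boxes["cup"][1]].reshape(-1,3)
    c0=np.array([.575,-.145] if n=="scene" else [.571,-.149])
    cp=cp[(cp[:,2]>.015)&(cp[:,0]>.51)]; r=cp[:,:2]-c0; rr=np.hypot(*r.T)
    h=rr>.034; print("handle",h.sum(),r[h].mean(0).round(3),np.degrees(np.arctan2(*r[h].mean(0)[::-1])))
    c0=np.array([.572,-.261] if n=="scene" else [.569,-.266])
    b=boxes["jug"]; cp=W[b[2]:b[3],b[0]:b[1]].reshape(-1,3); cp=cp[(cp[:,2]>.04)&(cp[:,0]>.5)&(cp[:,0]<.63)&(cp[:,1]<-.22)];r=cp[:,:2]-c0; rr=np.hypot(*r.T)
    h=(rr>.0265); print("lip",h.sum(),r[h].mean(0).round(3),np.degrees(np.arctan2(*r[h].mean(0)[::-1])),rr.max())
W=np.load("sideW.npy"); q=W[250:310,450:510].reshape(-1,3); q=q[(q[:,2]>.053)]
print("box top",cv2.minAreaRect(q[:,:2].astype(np.float32)*1000))
E
```

```text
scene sauc rgb centre [169 177 151] [ 39  37 177]
scene coas rgb centre [98 63 35] [ 13 164  98]
scene tray rgb centre [155 118  63] [ 18 151 155]
scene cup rgb centre [114 111  93] [ 26  47 114]
scene jug rgb centre [60 58 53] [21 30 60]
saucer rim fit [0.547  0.2661 0.054 ] mean [0.5467 0.2658 0.0077] zrange [0.0029 0.0073 0.0137]
handle 40 [-0.024 -0.038] -121.73561505843671
lip 7 [-0.011  0.002] 168.8582644011468 0.0315918244527964
side sauc rgb centre [150 153 135] [ 35  30 153]
side coas rgb centre [97 72 49] [ 14 126  97]
side tray rgb centre [132 108  70] [ 18 120 132]
side cup rgb centre [92 86 74] [20 50 92]
side jug rgb centre [69 66 59] [21 37 69]
side box rgb centre [73 60 38] [ 19 122  73]
 ** On entry to DLASCL parameter number  4 had an illegal value
 ** On entry to DLASCL parameter number  4 had an illegal valueTraceback (most recent call last):
  File "<stdin>", line 15, in <module>
  File "h.py", line 11, in fit
    A=np.c_[2*P,np.ones(len(P))]; s=np.linalg.lstsq(A,(P**2).sum(1),rcond=None)[0]
                                    ~~~~~~~~~~~~~~~^^^^^^^^^^^^^^^^^^^^^^^^^^^^
    x, resids, rank, s = _umath_linalg.lstsq(a, b, rcond,
                         ~~~~~~~~~~~~~~~~~~~^^^^^^^^^^^^^
                                             signature=signature)
                                             ^^^^^^^^^^^^^^^^^^^^
    raise LinAlgError("SVD did not converge in Linear Least Squares")
numpy.linalg.LinAlgError: SVD did not converge in Linear Least Squares
```

```bash
python3 - <<'E'
from plant import ctrl, viewer
from h import *
c=viewer.calibration("wrist");print(c)
p,d=viewer.read_camera("wrist"); cv2.imwrite("pics/w0.png",p[:,:,::-1]);np.save("w0.npy",p)
E
```

```text
{'K': array([[309.70691629,   0.        , 316.96676053],
       [  0.        , 309.70691629, 192.1409572 ],
       [  0.        ,   0.        ,   1.        ]]), 'R': array([[ 9.99998667e-01, -2.55156530e-04, -1.61288276e-03],
       [ 2.79855061e-04, -9.46323926e-01,  3.23219660e-01],
       [-1.60878115e-03, -3.23219681e-01, -9.46322593e-01]]), 't': array([-0.6739136 , -0.04214289,  0.38040129])}
```

View pics/w0.png

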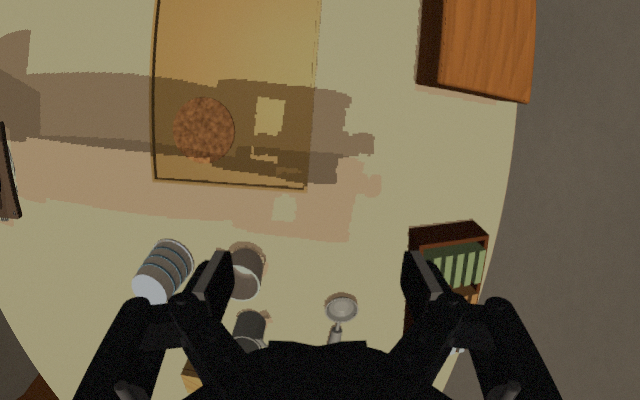

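>>> step_arm([
  [[0, 0, 0], [-30, -35, 40], 0],
  [[0, 0, 0], [-60, -70, 80], 0],
  [[0, 0, 0], [-100, -100, 120], 0],
  [[0, 0, 0], [-100, -100, 150], 0],
  [[0, 0, 0], [-100, -100, 150], 0],
  [[0, 0, 0], [-100, -100, 150], 0],
])

```text
time: 0.65
eef_pos: [0.5734, 0.1553, 0.3362]
tcp_rot: [-0.706, -0.004, -0.0, 0.708]
contact_force: [1.1, -0.4, 0.8]
opening: 1.002
```

```bash
cat > snap.py <<'E'
import sys
from plant import ctrl, viewer
from h import *
n=sys.argv[1]
s=ctrl.get_state(); c=viewer.calibration("wrist"); p,d=viewer.read_camera("wrist"); cv2.imwrite(f"pics/{n}.png",p[:,:,::-1]);np.savez(n+".npz",p=p,d=d,K=c["K"],R=c["R"],t=c["t"])
print(s["time"],s["eef_pos"].round(4),s["tcp_rot"].round(4),s["contact_force"].round(1),s["opening"])
E
python3 snap.py w1
```

```text
0.65 [0.5734 0.1553 0.3362] [-7.059e-01 -4.200e-03 -1.000e-04  7.083e-01] [ 1.1 -0.4  0.8] 1.0020341544056601
```

View pics/w1.png

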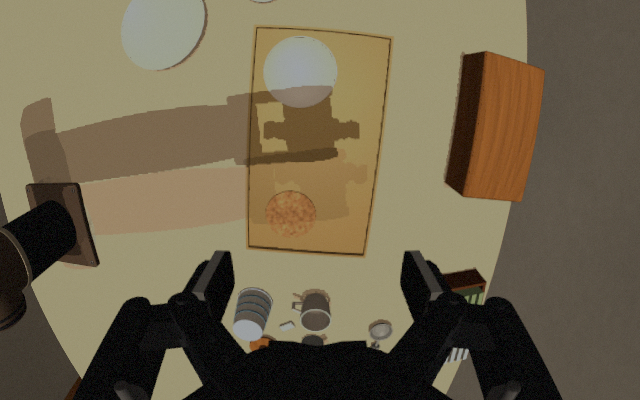

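```bash
cat >> h.py <<'E'
def ray(px,c):
    px=np.atleast_2d(np.float64(px)); K,R,t=c["K"],c["R"],c["t"]
    v=(px-[K[0,2],K[1,2]])/K[0,0]; th=np.linalg.norm(v,axis=1,keepdims=True)
    dirc=np.c_[v/th*np.sin(th),np.cos(th)]
    return -R.T@t, dirc@R
def onz(px,z,c):
    o,d=ray(px,c); return (o+d*((z-o[2])/d[:,2])[:,None])[:,:2]
def proj(X,c):
    X=np.atleast_2d(X)@c["R"].T+c["t"]; r=np.hypot(X[:,0],X[:,1]); th=np.arctan2(r,X[:,2])
    return X[:,:2]/r[:,None]*th[:,None]*c["K"][0,0]+[c["K"][0,2],c["K"][1,2]]
E
python3 - <<'E'
from h import *
c=np.load("w1.npz"); im=c["p"]; hsv=cv2.cvtColor(im,cv2.COLOR_RGB2HSV)
H,S,V=[hsv[...,i].astype(int) for i in range(3)]
m=np.zeros(S.shape,np.uint8); m[30:115,257:350]=1
ms=((S<70)&(m>0)).astype(np.uint8); 
print(hsv[60,300],hsv[98,300],hsv[60,350],hsv[100,345],hsv[214,291],hsv[214,340])
for nm,mm,z in(("saucer",ms,.015),):
    ct=max(cv2.findContours(mm,0,1)[0],key=cv2.contourArea)[:,0]; print(nm,len(ct),ct.min(0),ct.max(0),np.round(fit(onz(ct,z,c)),4))
o=np.zeros(S.shape,np.uint8); o[185:243,258:322]=1
mm=((H<16)&(o>0)).astype(np.uint8); mm=cv2.morphologyEx(mm,cv2.MORPH_CLOSE,np.ones((5,5)));mm=cv2.morphologyEx(mm,cv2.MORPH_OPEN,np.ones((5,5)))
ct=max(cv2.findContours(mm,0,1)[0],key=cv2.contourArea)[:,0]; print("coaster",len(ct),ct.min(0),ct.max(0),np.round(fit(onz(ct,.008,c)),4))
C=onz([(256,27),(392,38),(364,255),(247,246)],.012,c); print(C.round(4), "centre",C.mean(0), [np.linalg.norm(C[i]-C[i-1]).round(4) for i in range(4)])
for a,b in((0,3),(1,2)): print(np.degrees(np.arctan2(*(C[a]-C[b]))))
vis=np.clip(im.astype(float)*1.5,0,255).astype(np.uint8)[:,:,::-1]
cv2.imwrite("pics/w1a.png",cv2.resize(vis[15:265,235:405],None,fx=2.3,fy=2.3,interpolation=2))
cv2.imwrite("pics/w1b.png",cv2.resize(vis[275:360,225:400],None,fx=4,fy=4,interpolation=2))
E
```

```text
[ 84   8 159] [ 16  59 139] [ 21 110 157] [ 23 102 157] [ 15 155 156] [ 18 136 143]
saucer 207 [263  36] [337 106] [0.5493 0.2686 0.0536]
coaster 148 [266 191] [315 235] [0.5322 0.04   0.0392]
[[ 0.4839  0.3384]
 [ 0.6869  0.324 ]
 [ 0.6589 -0.0361]
 [ 0.4548 -0.0194]] centre [0.57109634 0.15172805] [np.float64(0.359), np.float64(0.2036), np.float64(0.3611), np.float64(0.2048)]
4.646739017837347
4.454629453945355
```

View pics/w1a.png

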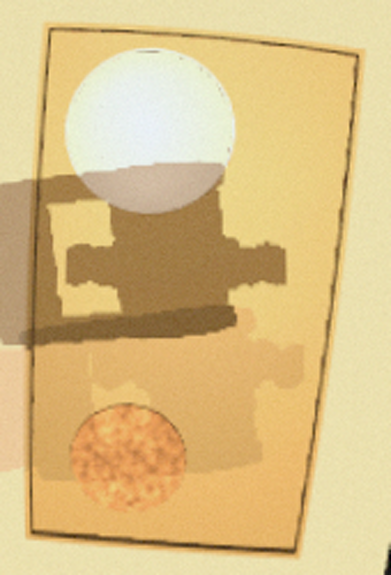

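View pics/w1b.png

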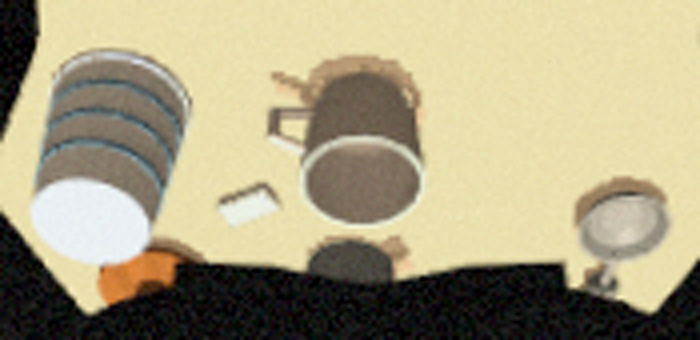

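>>> step_arm([
  [[0, 0, 0], [-10, 0, -40], 0],
  [[0, 0, 0], [-20, 0, -80], 0],
  [[0, 0, 0], [-30, 0, -120], 0],
  [[0, 0, 0], [-40, 0, -160], 0],
  [[0, 0, 0], [-40, 0, -200], 0],
  [[0, 0, 0], [-40, 0, -240], 0],
  [[0, 0, 0], [-40, 0, -270], 0],
  [[0, 0, 0], [-40, 0, -270], 0],
  [[0, 0, 0], [-40, 0, -270], 0],
])

```text
time: 1.45
eef_pos: [0.5345, -0.1223, 0.3298]
tcp_rot: [-0.707, 0.002, -0.001, 0.707]
contact_force: [0.8, 0.5, 0.0]
opening: 0.995
```

```bash
python3 snap.py w2; python3 -c "
import cv2;a=cv2.imread('pics/w2.png');cv2.imwrite('pics/w2a.png',cv2.convertScaleAbs(cv2.resize(a[50:370,150:470],None,fx=1.85,fy=1.85,interpolation=2),alpha=1.5))"
```

```text
1.45 [ 0.5345 -0.1223  0.3298] [-7.067e-01  2.400e-03 -7.000e-04  7.075e-01] [0.8 0.5 0. ] 0.9948620809999545
```

View pics/w2a.png

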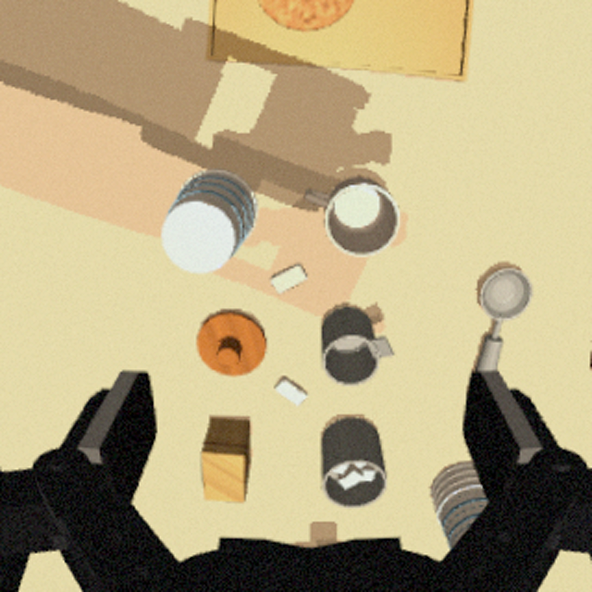

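```bash
python3 - <<'E'
from h import *
c=np.load("w2.npz"); F=lambda L:np.array(L,float)/1.85+[150,50]
pts=dict(
 cup=([(326,218),(398,218),(362,181),(362,254)],.058),
 jug=([(323,356),(350,337),(350,382),(330,374)],.060),
 can=([(323,478),(385,478),(354,456),(354,505)],.070),
 paper=([(162,237),(235,237),(199,202),(199,272)],.085),
 lid=([(197,342),(267,342),(232,310),(232,375)],.012))
for k,(p,z) in pts.items():
    P=onz(F(p),z,c); print(k,P.round(4).tolist(),"mean",P.mean(0).round(4),"fit",np.round(fit(P),4))
B=onz(F([(203,454),(248,454),(246,500),(204,500)]),.06,c); print("box",B.round(4),B.mean(0),[np.linalg.norm(B[i]-B[i-1]).round(4) for i in range(4)])
B=onz(F([(204,417),(250,417)]),.0,c); print("box bottom rear",B.round(4))
print("handle end",onz(F([(306,197)]),.035,c),"lip tip",onz(F([(394,350),(390,340),(385,346)]),.058,c))
print("sugars",onz(F([(289,277),(291,390)]),.008,c))
E
```

```text
cup [[0.5465, -0.1455], [0.6007, -0.1454], [0.5729, -0.1174], [0.5741, -0.1738]] mean [ 0.5735 -0.1455] fit [ 0.5736 -0.1456  0.0277]
jug [[0.5447, -0.2601], [0.5662, -0.243], [0.5673, -0.285], [0.5505, -0.2771]] mean [ 0.5572 -0.2663] fit [ 0.5658 -0.2638  0.021 ]
can [[0.5453, -0.3812], [0.6016, -0.3829], [0.5724, -0.356], [0.5746, -0.4159]] mean [ 0.5735 -0.384 ] fit [ 0.5733 -0.386   0.0292]
paper [[0.428, -0.1515], [0.4814, -0.152], [0.4569, -0.1262], [0.4537, -0.1783]] mean [ 0.455 -0.152] fit [ 0.4547 -0.1522  0.0264]
lid [[0.4313, -0.272], [0.4954, -0.2714], [0.4655, -0.24], [0.4615, -0.3061]] mean [ 0.4634 -0.2724] fit [ 0.4634 -0.2731  0.0326]
box [[ 0.4365 -0.3631]
 [ 0.4779 -0.3616]
 [ 0.4724 -0.4188]
 [ 0.4314 -0.4209]] [ 0.4545755  -0.39111215] [np.float64(0.0581), np.float64(0.0414), np.float64(0.0576), np.float64(0.0411)]
box bottom rear [[ 0.4279 -0.3626]
 [ 0.4743 -0.3614]]
handle end [[ 0.53148286 -0.13437452]] lip tip [[ 0.60286954 -0.25640371]
 [ 0.59905448 -0.24715411]
 [ 0.59522018 -0.25256704]]
sugars [[ 0.51614152 -0.21063812]
 [ 0.51591476 -0.32443982]]
```

```bash
cat > go.py <<'E'
# usage: go.py x y z yawdeg   -> shift (tool mm) and turn to reach; yaw = world direction of tool x
import sys
from plant import ctrl
from h import *
s=ctrl.get_state(); R=Rn.from_quat(s["tcp_rot"]); p=s["eef_pos"]
M=R.as_matrix(); yaw=np.degrees(np.arctan2(M[1,0],M[0,0]))
print("t",round(s["time"],2),"tcp",p.round(4),"yaw",yaw.round(2),"tilt(down err deg)",np.degrees(np.arccos(-M[2,1])).round(2),"F",s["contact_force"].round(1),"open",round(s["opening"],3),"q",s["qpos"].round(2))
if len(sys.argv)>1:
    x,y,z,w=map(float,sys.argv[1:5])
    T=np.array([[np.cos(np.radians(w)),0,-np.sin(np.radians(w))],[np.sin(np.radians(w)),0,np.cos(np.radians(w))],[0,-1,0]])
    print("shift",(M.T@(np.array([x,y,z])-p)*1000).round(1),"turn",np.degrees(Rn.from_matrix(M.T@T).as_rotvec()).round(2))
E
for i in 1 2; do python3 go.py 0.5735 -0.1456 0.12 75; done
```

```text
t 1.5 tcp [ 0.5346 -0.121   0.3301] yaw -0.14 tilt(down err deg) 0.13 F [-0.3  1.   1. ] open 0.997 q [-0.41 -0.05  1.77  0.    1.43 -0.41]
shift [ 39.3 210.  -24.7] turn [-1.300e-01 -7.514e+01 -5.000e-02]
t 1.5 tcp [ 0.5346 -0.121   0.3301] yaw -0.14 tilt(down err deg) 0.13 F [-0.3  1.   1. ] open 0.997 q [-0.41 -0.05  1.77  0.    1.43 -0.41]
shift [ 39.3 210.  -24.7] turn [-1.300e-01 -7.514e+01 -5.000e-02]
```

>>> step_arm([
  [[0, -7, 0], [10, 30, -6], 0],
  [[0, -14, 0], [20, 60, -12], 0],
  [[0, -21, 0], [30, 90, -18], 0],
  [[0, -28, 0], [39, 120, -25], 0],
  [[0, -35, 0], [39, 150, -25], 0],
  [[0, -42, 0], [39, 180, -25], 0],
  [[0, -49, 0], [39, 200, -25], 0],
  [[0, -56, 0], [39, 210, -25], 0],
  [[0, -63, 0], [39, 210, -25], 0],
  [[0, -70, 0], [39, 210, -25], 0],
])

```text
time: 2.33
eef_pos: [0.5731, -0.143, 0.1192]
tcp_rot: [-0.576, -0.407, 0.409, 0.579]
contact_force: [-0.8, 0.8, -0.5]
opening: 0.997
```

>>> step_arm([
  [[0, -5, 0], [0, 0, 0], 0],
  [[0, -5, 0], [0, 0, 0], 0],
  [[0, -5, 0], [0, 0, 0], 0],
])

```text
time: 2.58
eef_pos: [0.574, -0.1438, 0.121]
tcp_rot: [-0.561, -0.43, 0.43, 0.561]
contact_force: [0.2, -0.4, -0.2]
opening: 0.998
```

```bash
python3 snap.py w3; python3 go.py 0.5735 -0.1456 0.013 75
```

```text
2.5833 [ 0.574  -0.1438  0.121 ] [-0.5609 -0.4302  0.4303  0.5613] [ 0.2 -0.4 -0.2] 0.9984597434939801
t 2.63 tcp [ 0.574  -0.144   0.1212] yaw 74.95 tilt(down err deg) 0.02 F [-0.   0.2  0.4] open 0.995 q [-0.42  0.22  1.87  0.    1.05 -1.73]
shift [-1.700e+00  1.082e+02  1.000e-01] turn [-0.02 -0.05  0.01]
```

View pics/w3.png

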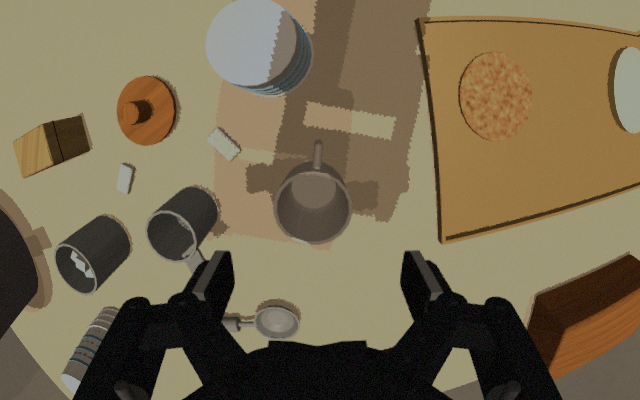

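>>> step_arm([
  [[0, 0, 0], [-1, 35, 0], 0],
  [[0, 0, 0], [-1, 70, 0], 0],
  [[0, 0, 0], [-1, 95, 0], 0],
  [[0, 0, 0], [-1, 107, 0], 0],
  [[0, 0, 0], [-1, 107, 0], 0],
  [[0, 0, 0], [-1, 107, 0], 1],
  [[0, 0, 0], [-1, 107, 0], 1],
  [[0, 0, 0], [-1, 107, 0], 1],
  [[0, 0, 0], [-1, 107, 0], 1],
  [[0, 0, 0], [-1, 107, 0], 1],
], newtons=35)

```text
time: 3.47
eef_pos: [0.5756, -0.1468, 0.017]
tcp_rot: [0.563, 0.431, -0.43, -0.56]
contact_force: [-0.6, -0.2, 6.2]
opening: 0.658
```

```bash
python3 snap.py w4; python3 go.py 0.5735 -0.1456 0.013 75
```

```text
3.4667 [ 0.5756 -0.1468  0.017 ] [ 0.5625  0.4312 -0.4296 -0.5595] [-0.6 -0.2  6.2] 0.6580826571115919
t 3.52 tcp [ 0.5756 -0.1468  0.017 ] yaw 74.99 tilt(down err deg) 0.27 F [-0.7 -0.   6.5] open 0.655 q [-0.42  0.37  1.9   0.    0.86 -1.73]
shift [0.6 4.  2.4] turn [ 0.27 -0.01 -0.04]
```

View pics/w4.png

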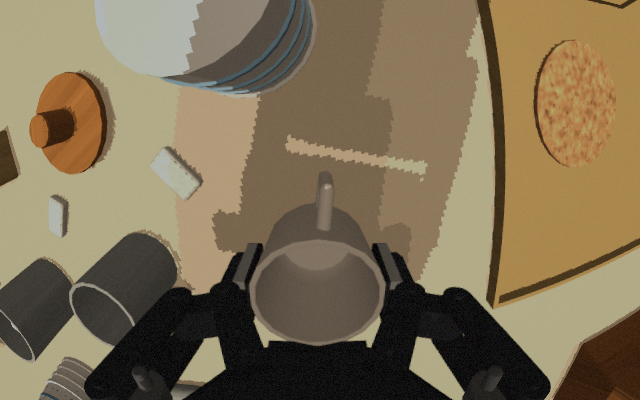

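>>> step_arm([
  [[0, 0, 0], [0, -20, 0], 1],
  [[0, 0, 0], [0, -50, 0], 1],
  [[0, 0, 0], [10, -80, 0], 1],
  [[0, 0, 0], [40, -90, 10], 1],
  [[0, 0, 0], [75, -90, 22], 1],
  [[0, 0, 0], [110, -90, 34], 1],
  [[0, 0, 0], [145, -90, 46], 1],
  [[0, 0, 0], [180, -90, 58], 1],
  [[0, 0, 0], [215, -90, 70], 1],
  [[0, 0, 0], [250, -90, 82], 1],
])

```text
time: 4.35
eef_pos: [0.5584, 0.1185, 0.1043]
tcp_rot: [-0.561, -0.43, 0.43, 0.561]
contact_force: [0.1, -0.1, -1.7]
opening: 0.658
```

>>> step_arm([
  [[0, 0, 0], [35, 0, 12], 1],
  [[0, 0, 0], [70, 0, 24], 1],
  [[0, 0, 0], [105, 0, 36], 1],
  [[0, 0, 0], [130, 0, 44], 1],
  [[0, 0, 0], [144, 0, 48], 1],
  [[0, 0, 0], [144, 0, 48], 1],
  [[0, 0, 0], [144, 0, 48], 1],
])

```text
time: 4.93
eef_pos: [0.5498, 0.2682, 0.104]
tcp_rot: [0.561, 0.431, -0.431, -0.561]
contact_force: [0.3, -0.5, -2.1]
opening: 0.652
```

```bash
python3 snap.py w5; python3 go.py 0.550 0.2687 0.022 75
```

```text
4.9333 [0.5498 0.2682 0.104 ] [ 0.5608  0.4305 -0.4312 -0.5605] [ 0.3 -0.5 -2.1] 0.6520255721183322
t 4.98 tcp [0.55   0.2674 0.1041] yaw 75.0 tilt(down err deg) 0.06 F [ 0.4  0.4 -2.2] open 0.653 q [ 0.29  0.28  1.83 -0.    1.03 -1.02]
shift [ 1.3 82.1  0.3] turn [-0.02 -0.   -0.06]
```

View pics/w5.png

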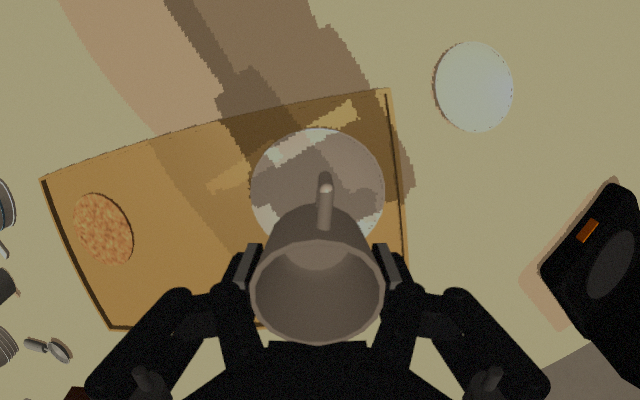

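```bash
python3 - <<'E'
from h import *
c=np.load("w5.npz")
P=[(250,291),(386,291),(254,270),(382,270),(290,338),(345,338),(318,345),(262,318),(373,318)]
for z in(.143,.147):
    Q=onz(P,z,c); print(z,np.round(fit(Q),4))
cv2.imwrite("pics/w5a.png",cv2.resize(c["p"][220:350,240:400,::-1],None,fx=4,fy=4))
E
```

```text
0.143 [0.5481 0.2683 0.0286]
0.147 [0.545  0.2691 0.0275]
```

View pics/w5a.png

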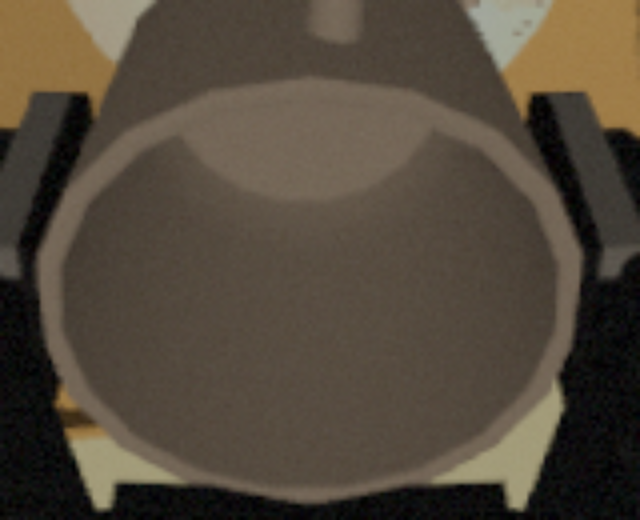

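>>> step_arm([
  [[0, 0, 0], [1, 30, 0], 1],
  [[0, 0, 0], [1, 55, 0], 1],
  [[0, 0, 0], [1, 68, 0], 1],
  [[0, 0, 0], [1, 72, 0], 1],
  [[0, 0, 0], [1, 74, 0], 1],
  [[0, 0, 0], [1, 74, 0], 1],
])

```text
time: 5.48
eef_pos: [0.5511, 0.2687, 0.0308]
tcp_rot: [0.561, 0.43, -0.43, -0.561]
contact_force: [0.7, -0.0, -1.4]
opening: 0.656
```

>>> step_arm([
  [[0, 0, 0], [0, 1, 0], 1],
  [[0, 0, 0], [0, 2, 0], 1],
  [[0, 0, 0], [0, 2, 0], 1],
])

```text
time: 5.73
eef_pos: [0.5511, 0.2695, 0.0294]
tcp_rot: [0.561, 0.431, -0.43, -0.561]
contact_force: [-0.8, 0.4, -1.1]
opening: 0.657
```

>>> step_arm([
  [[0, 0, 0], [0, 1, 0], 1],
  [[0, 0, 0], [0, 2, 0], 1],
  [[0, 0, 0], [0, 2, 0], 1],
])

```text
time: 5.98
eef_pos: [0.5503, 0.2693, 0.0263]
tcp_rot: [0.561, 0.431, -0.431, -0.561]
contact_force: [-0.9, -0.7, -2.0]
opening: 0.65
```

>>> step_arm([
  [[0, 0, 0], [0, 1, 0], 1],
  [[0, 0, 0], [0, 2, 0], 1],
  [[0, 0, 0], [0, 2, 0], 1],
])

```text
time: 6.23
eef_pos: [0.5508, 0.2693, 0.0251]
tcp_rot: [0.561, 0.431, -0.43, -0.561]
contact_force: [-1.7, -1.1, 2.5]
opening: 0.659
```

>>> step_arm([
  [[0, 0, 0], [0, 1, 0], 1],
  [[0, 0, 0], [0, 1, 0], 1],
  [[0, 0, 0], [0, 1, 0], 1],
])

```text
time: 6.48
eef_pos: [0.5511, 0.2693, 0.0251]
tcp_rot: [0.561, 0.431, -0.43, -0.561]
contact_force: [-3.2, -1.9, 7.2]
opening: 0.652
```

>>> step_arm([
  [[0, 0, 0], [0, -1, 0], 0.25],
  [[0, 0, 0], [0, -1, 0], 0],
  [[0, 0, 0], [0, -1, 0], 0],
  [[0, 0, 0], [0, -1, 0], 0],
  [[0, 0, 0], [0, -15, 0], 0],
  [[0, 0, 0], [0, -40, 0], 0],
  [[0, 0, 0], [0, -75, 0], 0],
  [[0, 0, 0], [0, -110, 0], 0],
  [[0, 0, 0], [0, -120, 0], 0],
  [[0, 0, 0], [0, -120, 0], 0],
])

```text
time: 7.32
eef_pos: [0.5533, 0.2702, 0.1492]
tcp_rot: [0.562, 0.434, -0.427, -0.56]
contact_force: [-0.1, 0.0, -0.1]
opening: 1.003
```

```bash
python3 snap.py w6; python3 go.py 0.5735 -0.386 0.15 0
```

```text
7.3167 [0.5533 0.2702 0.1492] [ 0.5622  0.4338 -0.4272 -0.5597] [-0.1  0.  -0.1] 1.003412823788506
t 7.37 tcp [0.5516 0.2697 0.1459] yaw 75.0 tilt(down err deg) 0.27 F [ 0.9 -0.6 -0.7] open 0.998 q [ 0.29  0.23  1.8   0.    1.1  -1.02]
shift [-627.7   -5.  -190.9] turn [ 0.1  75.    0.27]
```

View pics/w6.png

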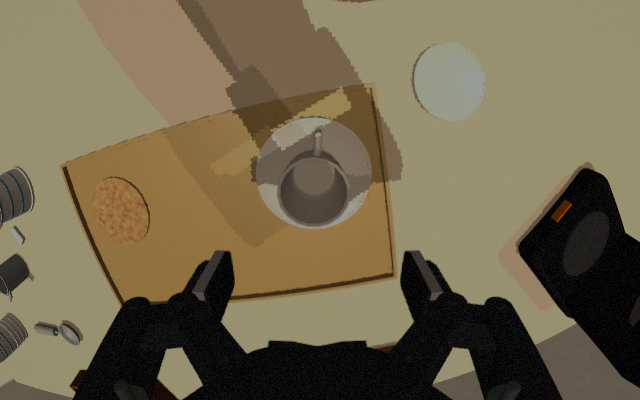

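```bash
python3 -c "
import cv2;a=cv2.imread('pics/w6.png');cv2.imwrite('pics/w6a.png',cv2.convertScaleAbs(cv2.resize(a[110:235,250:380],None,fx=4,fy=4,interpolation=2),alpha=1.8))"
```

```text
(no output)
```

View pics/w6a.png

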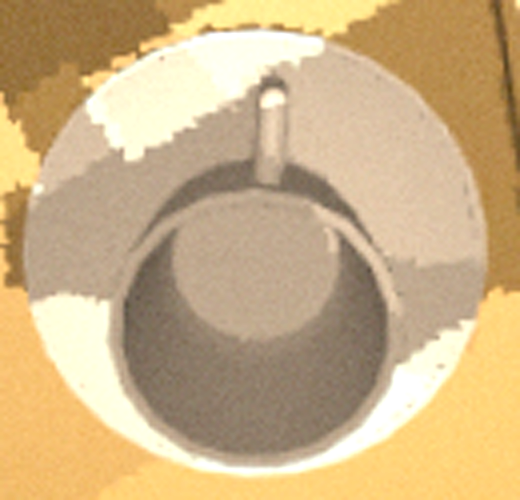

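```bash
python3 - <<'E'
from h import *
c=np.load("w6.npz"); F=lambda L:np.array(L,float)/4+[250,110]
print("saucer",np.round(fit(onz(F([(25,255),(487,255),(255,28),(255,475),(90,95),(420,100),(100,405),(400,420)]),.015,c)),4))
print("cup rim",np.round(fit(onz(F([(112,330),(396,320),(262,190),(255,465),(150,240),(360,230),(150,415),(360,410)]),.066,c)),4))
E
```

```text
saucer [0.5488 0.2687 0.0538]
cup rim [0.5478 0.269  0.0276]
```

>>> step_arm([
  [[0, 4, 0], [-20, 0, -6], 0],
  [[0, 10, 0], [-55, 0, -17], 0],
  [[0, 17, 0], [-94, 0, -29], 0],
  [[0, 24, 0], [-133, 0, -41], 0],
  [[0, 31, 0], [-172, 0, -53], 0],
  [[0, 38, 0], [-211, 0, -65], 0],
  [[0, 45, 0], [-250, 0, -77], 0],
  [[0, 52, 0], [-289, 0, -89], 0],
  [[0, 59, 0], [-328, 0, -101], 0],
  [[0, 66, 0], [-367, 0, -113], 0],
])

```text
time: 8.2
eef_pos: [0.5626, -0.1158, 0.1405]
tcp_rot: [-0.704, -0.052, 0.055, 0.706]
contact_force: [0.1, 1.0, 0.3]
opening: 1.001
```

```bash
python3 go.py 0.5735 -0.386 0.15 0
```

```text
t 8.2 tcp [ 0.5626 -0.1158  0.1405] yaw 8.65 tilt(down err deg) 0.27 F [0.1 1.  0.3] open 1.001 q [-0.38  0.16  1.9   0.    1.09 -0.53]
shift [ -29.9  -10.  -268.7] turn [-0.12  8.65 -0.25]
```

>>> step_arm([
  [[0, 5, 0], [-4, -5, -38], 0],
  [[0, 9, 0], [-8, -8, -76], 0],
  [[0, 9, 0], [-13, -8, -115], 0],
  [[0, 9, 0], [-17, -8, -153], 0],
  [[0, 9, 0], [-22, -8, -192], 0],
  [[0, 9, 0], [-26, -8, -230], 0],
  [[0, 9, 0], [-30, -8, -255], 0],
  [[0, 9, 0], [-30, -8, -267], 0],
  [[0, 9, 0], [-30, -8, -267], 0],
  [[0, 9, 0], [-30, -8, -267], 0],
])

```text
time: 9.03
eef_pos: [0.576, -0.3817, 0.1492]
tcp_rot: [-0.706, 0.001, 0.001, 0.708]
contact_force: [0.1, -0.3, 0.4]
opening: 1.002
```

```bash
python3 snap.py w7; python3 go.py 0.5735 -0.386 0.03 0
```

```text
9.0333 [ 0.576  -0.3817  0.1492] [-7.060e-01  1.000e-03  7.000e-04  7.082e-01] [ 0.1 -0.3  0.4] 1.0023112869888653
t 9.08 tcp [ 0.5763 -0.381   0.1497] yaw 0.04 tilt(down err deg) 0.2 F [0.9 0.3 0.4] open 0.999 q [-0.73  0.39  1.6   0.    1.16 -0.73]
shift [ -2.6 119.7  -5.4] turn [-0.16  0.04 -0.12]
```

View pics/w7.png

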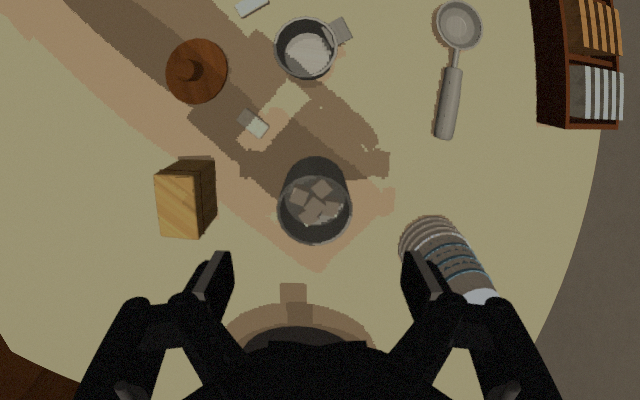

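```bash
python3 - <<'E'
from h import *
c=np.load("w7.npz")
print("can",np.round(fit(onz([(277,208),(352,208),(315,245),(290,235),(340,235),(315,175)],.070,c)),4))
print("jug",np.round(fit(onz([(274,49),(337,45),(305,80),(305,17),(283,70),(328,70)],.060,c)),4),"lip",onz([(346,30),(352,40),(336,18)],.058,c))
print("lid",np.round(fit(onz([(165,72),(228,70),(196,38),(196,103)],.012,c)),4),"knob top",onz([(186,68)],.037,c))
cv2.imwrite("pics/w7a.png",cv2.convertScaleAbs(cv2.resize(c["p"][0:260,140:390,::-1],None,fx=2.3,fy=2.3,interpolation=2),alpha=1.6))
E
```

```text
can [ 0.5739 -0.3901  0.0291]
jug [ 0.5674 -0.2667  0.0236] lip [[ 0.59721692 -0.25225421]
 [ 0.60165799 -0.25993541]
 [ 0.58984793 -0.24293414]]
lid [ 0.4626 -0.2745  0.0319] knob top [[ 0.46407592 -0.27381783]]
```

View pics/w7a.png

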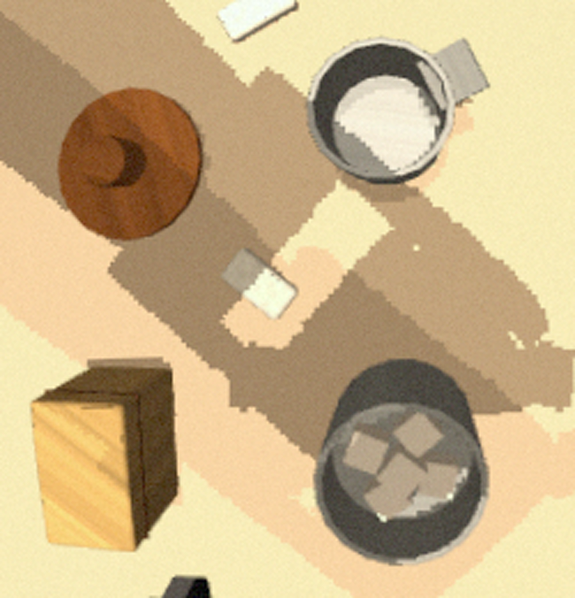

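>>> step_arm([
  [[0, 0, 0], [-2, 20, -8], 0],
  [[0, 0, 0], [-2, 55, -8], 0],
  [[0, 0, 0], [-2, 90, -8], 0],
  [[0, 0, 0], [-2, 112, -8], 0],
  [[0, 0, 0], [-2, 119, -8], 0],
  [[0, 0, 0], [-2, 119, -8], 1],
  [[0, 0, 0], [-2, 119, -8], 1],
  [[0, 0, 0], [-2, 119, -8], 1],
  [[0, 0, 0], [-2, 119, -8], 1],
  [[0, 0, 0], [-2, 119, -8], 1],
], newtons=40)

```text
time: 9.92
eef_pos: [0.5759, -0.3916, 0.0346]
tcp_rot: [0.708, 0.001, 0.001, -0.706]
contact_force: [0.2, 1.3, 0.6]
opening: 0.694
```

```bash
python3 go.py 0.532 0.0397 0.13 0
```

```text
t 9.92 tcp [ 0.5759 -0.3916  0.0346] yaw 0.01 tilt(down err deg) 0.22 F [0.2 1.3 0.6] open 0.694 q [-0.74  0.53  1.63  0.    0.97 -0.74]
shift [-43.6 -96.5 431. ] turn [0.13 0.01 0.17]
```

>>> step_arm([
  [[0, 0, 0], [0, -20, 0], 1],
  [[0, 0, 0], [0, -50, 0], 1],
  [[0, 0, 0], [0, -85, 0], 1],
  [[0, 0, 0], [0, -110, 15], 1],
  [[0, 0, 0], [-4, -110, 52], 1],
  [[0, 0, 0], [-9, -110, 91], 1],
  [[0, 0, 0], [-14, -110, 130], 1],
  [[0, 0, 0], [-18, -110, 169], 1],
  [[0, 0, 0], [-22, -110, 208], 1],
  [[0, 0, 0], [-26, -110, 247], 1],
])

```text
time: 10.75
eef_pos: [0.5482, -0.1422, 0.1429]
tcp_rot: [0.707, 0.0, 0.001, -0.707]
contact_force: [1.1, -0.3, -2.1]
opening: 0.69
```

>>> step_arm([
  [[0, 0, 0], [-4, 0, 39], 1],
  [[0, 0, 0], [-8, 0, 78], 1],
  [[0, 0, 0], [-12, 0, 117], 1],
  [[0, 0, 0], [-14, 10, 150], 1],
  [[0, 0, 0], [-16, 20, 174], 1],
  [[0, 0, 0], [-16, 30, 180], 1],
  [[0, 0, 0], [-16, 30, 180], 1],
  [[0, 0, 0], [-16, 30, 180], 1],
])

```text
time: 11.42
eef_pos: [0.5324, 0.0358, 0.112]
tcp_rot: [0.707, -0.0, -0.001, -0.707]
contact_force: [0.2, -0.3, -3.1]
opening: 0.688
```

```bash
python3 snap.py w8; python3 go.py 0.532 0.0397 0.04 0
```

```text
11.4167 [0.5324 0.0358 0.112 ] [ 7.073e-01 -1.000e-04 -6.000e-04 -7.069e-01] [ 0.2 -0.3 -3.1] 0.6878404048304172
t 11.47 tcp [0.5331 0.0352 0.1127] yaw -0.03 tilt(down err deg) 0.05 F [-0.3  0.5 -3. ] open 0.687 q [-0.12  0.11  2.02 -0.    1.02 -0.12]
shift [-1.1 72.7  4.6] turn [ 0.04 -0.03  0.03]
```

View pics/w8.png

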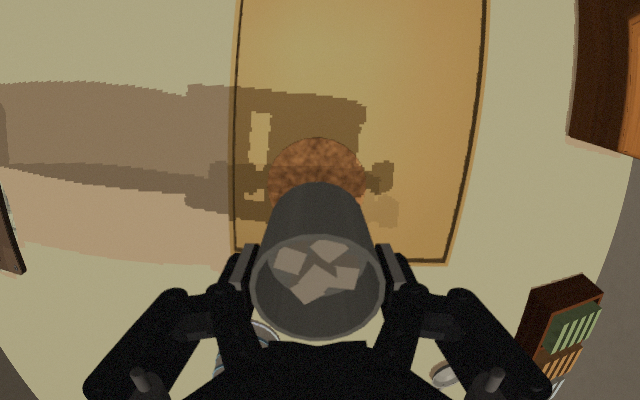

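```bash
python3 - <<'E'
from h import *
c=np.load("w8.npz")
a=c["p"][220:350,240:400,::-1]
cv2.imwrite("pics/w8a.png",cv2.convertScaleAbs(cv2.resize(a,None,fx=4,fy=4),alpha=1.6))
for z in (.147,.150): print(np.round(fit(onz([(250,286),(385,286),(318,340),(318,234),(275,326),(361,326)],z,c)),4))
E
```

```text
[0.5326 0.0359 0.029 ]
[0.5326 0.0383 0.0282]
```

View pics/w8a.png

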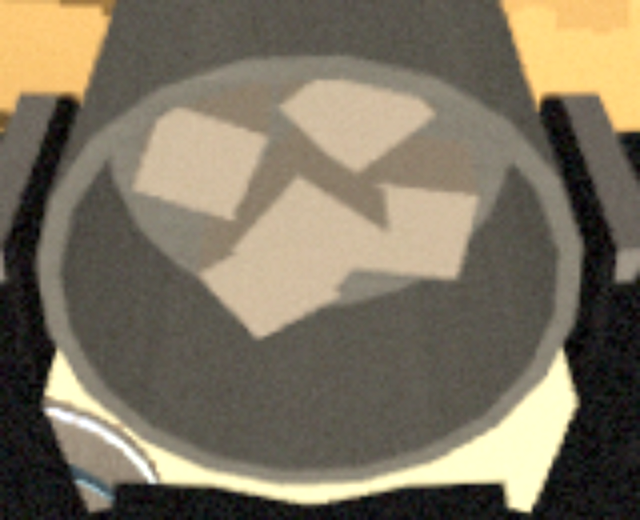

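>>> step_arm([
  [[0, 0, 0], [-1, 20, 4], 1],
  [[0, 0, 0], [-1, 45, 4], 1],
  [[0, 0, 0], [-1, 62, 4], 1],
  [[0, 0, 0], [-1, 68, 4], 1],
  [[0, 0, 0], [-1, 70, 4], 1],
  [[0, 0, 0], [-1, 70, 4], 1],
])

```text
time: 11.97
eef_pos: [0.5327, 0.0389, 0.0431]
tcp_rot: [0.707, -0.0, 0.001, -0.707]
contact_force: [0.6, -0.4, -1.6]
opening: 0.693
```

>>> step_arm([
  [[0, 0, 0], [0, 1, 0], 1],
  [[0, 0, 0], [0, 2, 0], 1],
  [[0, 0, 0], [0, 2, 0], 1],
])

```text
time: 12.22
eef_pos: [0.5332, 0.0393, 0.0425]
tcp_rot: [0.708, 0.001, 0.001, -0.707]
contact_force: [-1.7, -1.2, 4.1]
opening: 0.691
```

>>> step_arm([
  [[0, 0, 0], [0, 1, 0], 1],
  [[0, 0, 0], [0, 2, 0], 1],
  [[0, 0, 0], [0, 2, 0], 1],
])

```text
time: 12.47
eef_pos: [0.5333, 0.0393, 0.0424]
tcp_rot: [0.708, 0.001, 0.0, -0.707]
contact_force: [-7.4, -1.9, 16.5]
opening: 0.69
```

>>> step_arm([
  [[0, 0, 0], [0, -2, 0], 1],
  [[0, 0, 0], [0, -2, 0], 0.25],
  [[0, 0, 0], [0, -2, 0], 0],
  [[0, 0, 0], [0, -2, 0], 0],
  [[0, 0, 0], [0, -2, 0], 0],
  [[0, 0, 0], [0, -20, 0], 0],
  [[0, 0, 0], [0, -55, 0], 0],
  [[0, 0, 0], [0, -90, 0], 0],
  [[0, 0, 0], [0, -110, 0], 0],
  [[0, 0, 0], [0, -110, 0], 0],
])

```text
time: 13.3
eef_pos: [0.5354, 0.0399, 0.1542]
tcp_rot: [0.708, 0.004, 0.004, -0.707]
contact_force: [0.6, -0.8, 0.4]
opening: 1.001
```

```bash
python3 snap.py w9; python3 go.py 0.463 -0.2738 0.15 0;python3 -c "
import cv2;a=cv2.imread('pics/w9.png');cv2.imwrite('pics/w9a.png',cv2.convertScaleAbs(cv2.resize(a[130:270,240:400],None,fx=4,fy=4,interpolation=2),alpha=1.6))"
```

```text
13.3 [0.5354 0.0399 0.1542] [ 0.7075  0.004   0.0038 -0.7067] [ 0.6 -0.8  0.4] 1.0009178896604263
t 13.35 tcp [0.5337 0.04   0.1513] yaw 0.01 tilt(down err deg) 0.37 F [ 0.1 -0.1  0.2] open 0.999 q [-0.11  0.06  1.99  0.    1.09 -0.12]
shift [ -70.8    1.1 -313.8] turn [0.04 0.01 0.37]
```

View pics/w9a.png

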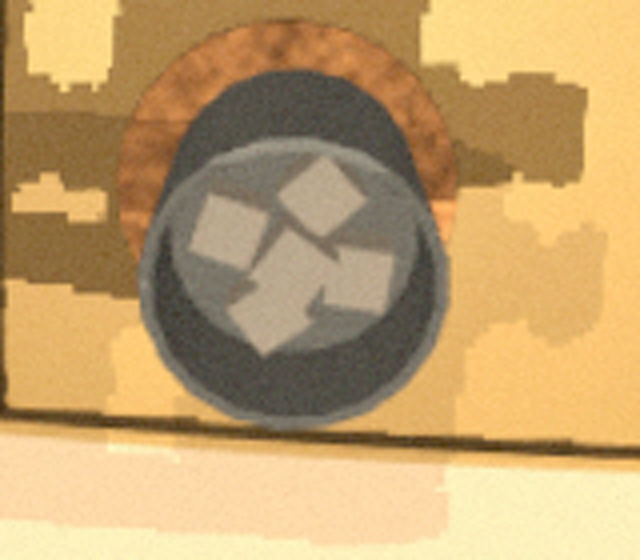

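```bash
python3 - <<'E'
from plant import viewer
from h import *
c=np.load("w9.npz"); F=lambda L:np.array(L,float)/4+[240,130]
print("coaster",np.round(fit(onz(F([(118,185),(456,180),(290,18),(180,60),(400,60),(125,215),(133,130),(445,125)]),.008,c)),4))
print("can",np.round(fit(onz(F([(138,280),(449,275),(290,137),(290,428),(185,385),(400,385),(180,175),(405,175)]),.078,c)),4))
E
```

```text
coaster [0.5322 0.0396 0.0408]
can [0.5333 0.0403 0.0296]
```

>>> step_arm([
  [[0, 0, 0], [-5, 0, -20], 0.3],
  [[0, 0, 0], [-13, 0, -58], 0.3],
  [[0, 0, 0], [-22, 0, -97], 0.3],
  [[0, 0, 0], [-31, 0, -136], 0.3],
  [[0, 0, 0], [-40, 0, -175], 0.3],
  [[0, 0, 0], [-49, 0, -214], 0.3],
  [[0, 0, 0], [-58, 0, -253], 0.3],
  [[0, 0, 0], [-66, 0, -290], 0.3],
  [[0, 0, 0], [-71, 0, -311], 0.3],
  [[0, 0, 0], [-71, 0, -311], 0.3],
])

```text
time: 14.18
eef_pos: [0.4589, -0.2742, 0.1463]
tcp_rot: [-0.707, 0.003, -0.001, 0.707]
contact_force: [-0.2, 1.1, 0.4]
opening: 0.702
```

>>> step_arm([
  [[0, 0, 0], [0, 0, 0], 0.3],
])

```text
time: 14.27
eef_pos: [0.4595, -0.2711, 0.1462]
tcp_rot: [-0.706, 0.002, -0.0, 0.708]
contact_force: [-0.7, 0.7, 0.3]
opening: 0.702
```

```bash
python3 snap.py w10; python3 go.py 0.463 -0.2738 0.016 0;python3 -c "
import cv2;a=cv2.imread('pics/w10.png');cv2.imwrite('pics/w10a.png',cv2.convertScaleAbs(a,alpha=1.4))"
```

```text
14.2667 [ 0.4595 -0.2711  0.1462] [-0.7061  0.0019 -0.      0.7081] [-0.7  0.7  0.3] 0.701711429520039
t 14.32 tcp [ 0.4598 -0.2701  0.1464] yaw -0.06 tilt(down err deg) 0.22 F [-0.6  0.5  0.1] open 0.697 q [-0.72  0.06  1.99  0.    1.09 -0.72]
shift [  3.5 130.4  -4.1] turn [-0.16 -0.06 -0.14]
```

View pics/w10a.png

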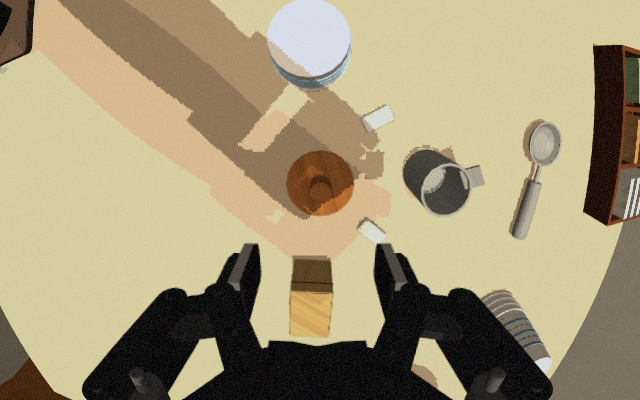

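```bash
python3 - <<'E'
from h import *
c=np.load("w10.npz")
print("lid",np.round(fit(onz([(286,182),(355,182),(320,151),(320,216)],.012,c)),4),"knob top",onz([(320,188)],.037,c).round(4))
B=onz([(290,291),(331,291),(330,336),(290,336)],.06,c); print(B.round(4),B.mean(0))
print("bottom edge",onz([(293,257),(331,257)],.0,c).round(4))
print("paper top",np.round(fit(onz([(267,42),(351,42),(309,0),(309,78)],.085,c)),4))
E
```

```text
lid [ 0.4624 -0.2749  0.0322] knob top [[ 0.4617 -0.2702]]
[[ 0.4343 -0.3614]
 [ 0.4717 -0.3612]
 [ 0.4719 -0.4203]
 [ 0.4313 -0.4206]] [ 0.45228015 -0.39086858]
bottom edge [[ 0.4329 -0.3604]
 [ 0.4739 -0.3603]]
paper top [ 0.4544 -0.1535  0.0269]
```

>>> step_arm([
  [[0, 0, 0], [3, 30, -4], 0.4],
  [[0, 0, 0], [3, 65, -4], 0.4],
  [[0, 0, 0], [3, 100, -4], 0.4],
  [[0, 0, 0], [3, 120, -4], 0.4],
  [[0, 0, 0], [3, 129, -4], 0.4],
  [[0, 0, 0], [3, 129, -4], 0.4],
  [[0, 0, 0], [3, 129, -4], 1],
  [[0, 0, 0], [3, 129, -4], 1],
  [[0, 0, 0], [3, 129, -4], 1],
  [[0, 0, 0], [3, 129, -4], 1],
], newtons=30)

```text
time: 15.15
eef_pos: [0.4652, -0.2758, 0.0215]
tcp_rot: [0.708, 0.001, 0.001, -0.706]
contact_force: [0.3, 0.4, 3.6]
opening: 0.217
```

>>> step_arm([
  [[0, 0, 0], [0, 0, 0], 1],
  [[0, 0, 0], [0, 0, 0], 1],
])

```text
time: 15.32
eef_pos: [0.4652, -0.2758, 0.0215]
tcp_rot: [0.708, 0.001, 0.001, -0.706]
contact_force: [0.1, 1.6, 6.3]
opening: 0.219
```

```bash
python3 snap.py w11; python3 go.py 0.533 0.040 0.10 0
```

```text
15.3167 [ 0.4652 -0.2758  0.0215] [ 0.7079  0.0011  0.0013 -0.7063] [0.1 1.6 6.3] 0.21871192231995892
t 15.37 tcp [ 0.4652 -0.2759  0.0215] yaw -0.02 tilt(down err deg) 0.22 F [1.2 1.4 5.5] open 0.218 q [-0.72  0.27  2.03  0.    0.84 -0.72]
shift [ 68.  -79.  315.7] turn [ 0.12 -0.02  0.19]
```

View pics/w11.png

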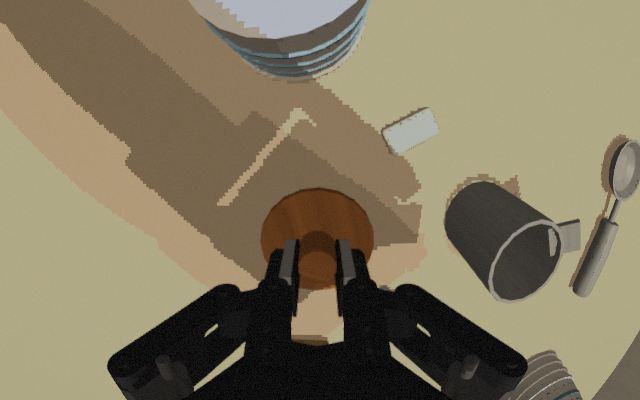

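>>> step_arm([
  [[0, 0, 0], [0, -20, 0], 1],
  [[0, 0, 0], [0, -50, 0], 1],
  [[0, 0, 0], [0, -88, 0], 1],
  [[0, 0, 0], [0, -120, 0], 1],
  [[0, 0, 0], [5, -135, 25], 1],
  [[0, 0, 0], [14, -135, 62], 1],
  [[0, 0, 0], [22, -135, 100], 1],
  [[0, 0, 0], [30, -135, 138], 1],
  [[0, 0, 0], [38, -135, 176], 1],
  [[0, 0, 0], [46, -135, 214], 1],
])

```text
time: 16.2
eef_pos: [0.5095, -0.0593, 0.1546]
tcp_rot: [0.707, -0.0, 0.001, -0.707]
contact_force: [1.4, -0.6, -0.1]
opening: 0.216
```

>>> step_arm([
  [[0, 0, 0], [8, 0, 38], 1],
  [[0, 0, 0], [16, 0, 70], 1],
  [[0, 0, 0], [22, 10, 94], 1],
  [[0, 0, 0], [22, 20, 100], 1],
  [[0, 0, 0], [22, 20, 100], 1],
  [[0, 0, 0], [22, 20, 100], 1],
])

```text
time: 16.7
eef_pos: [0.5306, 0.0388, 0.1332]
tcp_rot: [0.707, -0.001, -0.001, -0.707]
contact_force: [0.8, -0.3, -0.2]
opening: 0.218
```

```bash
python3 snap.py w12; python3 go.py 0.533 0.040 0.095 0
```

```text
16.7 [0.5306 0.0388 0.1332] [ 7.072e-01 -7.000e-04 -1.200e-03 -7.070e-01] [ 0.8 -0.3 -0.2] 0.21818527775924496
t 16.75 tcp [0.5312 0.0382 0.134 ] yaw -0.03 tilt(down err deg) 0.07 F [ 0.3 -0.4  0.3] open 0.218 q [-0.12  0.08  2.01 -0.    1.06 -0.12]
shift [ 1.8 39.   1.8] turn [ 0.03 -0.03 -0.06]
```

View pics/w12.png

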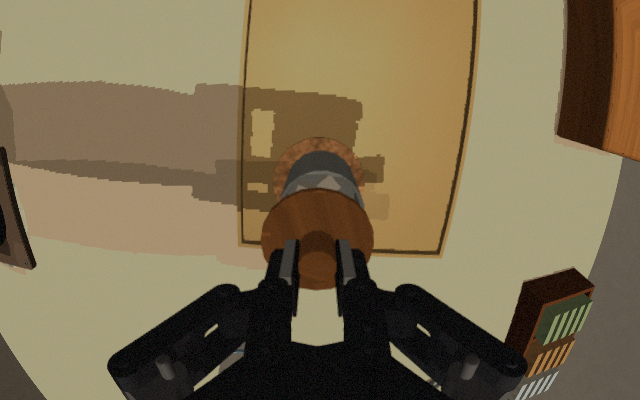

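>>> step_arm([
  [[0, 0, 0], [2, 15, 1], 1],
  [[0, 0, 0], [2, 28, 1], 1],
  [[0, 0, 0], [2, 34, 1], 1],
  [[0, 0, 0], [2, 37, 1], 1],
  [[0, 0, 0], [2, 37, 1], 1],
  [[0, 0, 0], [2, 37, 1], 1],
])

```text
time: 17.25
eef_pos: [0.5341, 0.0394, 0.0979]
tcp_rot: [0.707, -0.0, 0.001, -0.707]
contact_force: [-0.1, 0.4, 0.0]
opening: 0.218
```

>>> step_arm([
  [[0, 0, 0], [0, 2, 0], 1],
  [[0, 0, 0], [0, 3, 0], 1],
  [[0, 0, 0], [0, 3, 0], 1],
])

```text
time: 17.5
eef_pos: [0.5338, 0.0401, 0.0946]
tcp_rot: [0.707, 0.0, 0.0, -0.707]
contact_force: [-0.8, 0.0, -0.7]
opening: 0.215
```

>>> step_arm([
  [[0, 0, 0], [0, 1, 0], 1],
  [[0, 0, 0], [0, 2, 0], 1],
  [[0, 0, 0], [0, 2, 0], 1],
])

```text
time: 17.75
eef_pos: [0.5338, 0.0402, 0.0925]
tcp_rot: [-0.707, -0.0, -0.0, 0.707]
contact_force: [0.6, -0.3, -0.4]
opening: 0.215
```

>>> step_arm([
  [[0, 0, 0], [0, 1, 0], 1],
  [[0, 0, 0], [0, 2, 0], 1],
  [[0, 0, 0], [0, 2, 0], 1],
])

```text
time: 18.0
eef_pos: [0.5343, 0.0402, 0.0925]
tcp_rot: [0.707, 0.0, -0.0, -0.707]
contact_force: [-4.6, 1.0, 10.1]
opening: 0.215
```

>>> step_arm([
  [[0, 0, 0], [0, 1, 0], 1],
  [[0, 0, 0], [0, 2, 0], 1],
  [[0, 0, 0], [0, 2, 0], 1],
])

```text
time: 18.25
eef_pos: [0.5348, 0.0401, 0.0926]
tcp_rot: [0.707, 0.0, -0.0, -0.707]
contact_force: [-8.4, 1.0, 18.1]
opening: 0.221
```

>>> step_arm([
  [[0, 0, 0], [0, -3, 0], 1],
  [[0, 0, 0], [0, -4, 0], 0.6],
  [[0, 0, 0], [0, -4, 0], 0.4],
  [[0, 0, 0], [0, -4, 0], 0.3],
  [[0, 0, 0], [0, -15, 0], 0],
  [[0, 0, 0], [0, -45, 0], 0],
  [[0, 0, 0], [0, -75, 0], 0],
  [[0, 0, 0], [0, -85, 0], 0],
  [[0, 0, 0], [0, -85, 0], 0],
  [[0, 0, 0], [0, -85, 0], 0],
])

```text
time: 19.08
eef_pos: [0.5337, 0.0401, 0.1735]
tcp_rot: [0.707, 0.0, 0.0, -0.707]
contact_force: [0.4, -0.2, -0.8]
opening: 1.001
```

```bash
python3 snap.py w13; python3 go.py 0.567 -0.2655 0.17 117;python3 -c "
from plant import viewer
import cv2;a=cv2.imread('pics/w13.png');cv2.imwrite('pics/w13a.png',cv2.convertScaleAbs(cv2.resize(a[100:350,200:440],None,fx=2,fy=2,interpolation=2),alpha=1.6))
p,d=viewer.read_camera('side');cv2.imwrite('pics/s13.png',cv2.convertScaleAbs(cv2.resize(p[130:290,220:480,::-1],None,fx=3,fy=3,interpolation=2),alpha=1.5))"
```

```text
19.0833 [0.5337 0.0401 0.1735] [ 7.071e-01  3.000e-04  3.000e-04 -7.071e-01] [ 0.4 -0.2 -0.8] 1.0010098748066467
t 19.13 tcp [0.5328 0.0402 0.172 ] yaw -0.0 tilt(down err deg) 0.12 F [0.1 0.3 0.1] open 0.999 q [-0.11  0.04  1.97 -0.    1.13 -0.11]
shift [  34.2    1.9 -305.7] turn [-1.30e-01 -1.17e+02 -6.00e-02]
```

View pics/w13a.png

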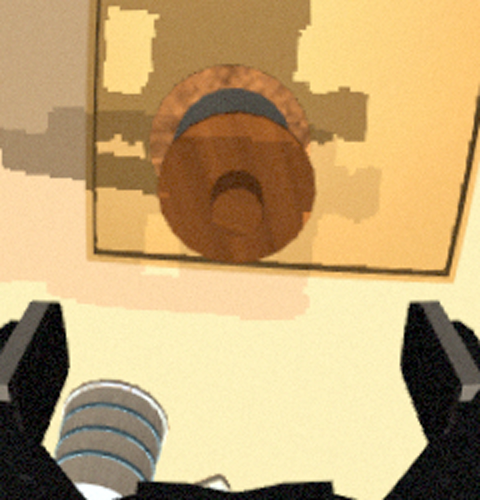

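View pics/s13.png

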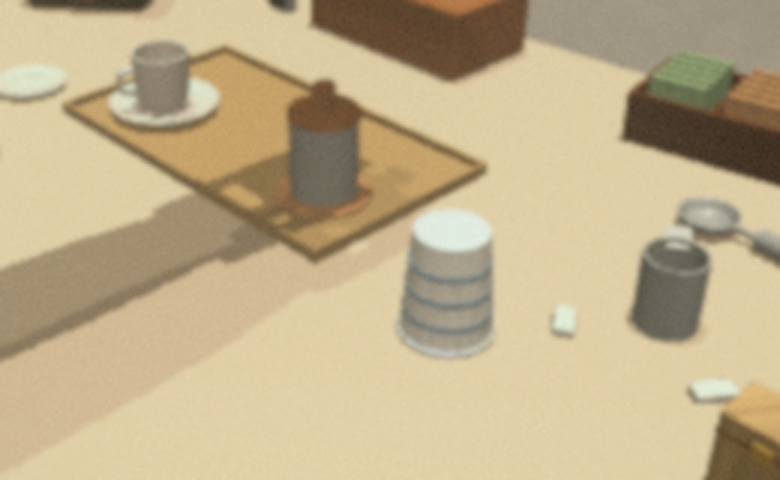

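>>> step_arm([
  [[0, 5, 0], [3, 0, -20], 0],
  [[0, 12, 0], [7, 0, -58], 0],
  [[0, 19, 0], [11, 0, -97], 0],
  [[0, 26, 0], [15, 0, -136], 0],
  [[0, 33, 0], [20, 0, -175], 0],
  [[0, 40, 0], [24, 0, -214], 0],
  [[0, 47, 0], [29, 0, -253], 0],
  [[0, 54, 0], [34, 20, -288], 0],
  [[0, 61, 0], [34, 40, -306], 0],
  [[0, 63, 0], [34, 50, -306], 0],
])

```text
time: 20.02
eef_pos: [0.5654, -0.269, 0.1184]
tcp_rot: [0.601, -0.374, 0.37, -0.601]
contact_force: [-0.7, 0.6, -0.3]
opening: 1.0
```

>>> step_arm([
  [[0, 0, 0], [0, 0, 0], 0],
  [[0, 0, 0], [0, 0, 0], 0],
])

```text
time: 20.18
eef_pos: [0.5661, -0.2651, 0.1204]
tcp_rot: [-0.603, 0.371, -0.367, 0.603]
contact_force: [-0.0, 0.1, 0.3]
opening: 1.0
```

```bash
python3 snap.py w14; python3 go.py 0.567 -0.2655 0.016 -63;python3 -c "
import cv2;a=cv2.imread('pics/w14.png');cv2.imwrite('pics/w14a.png',cv2.convertScaleAbs(a,alpha=1.4))"
```

```text
20.1833 [ 0.5661 -0.2651  0.1204] [-0.6029  0.3713 -0.3673  0.6032] [-0.   0.1  0.3] 1.0002605376168734
t 20.23 tcp [ 0.5671 -0.2651  0.122 ] yaw -62.92 tilt(down err deg) 0.15 F [ 0.2 -0.2 -0.8] open 1.001 q [-0.6   0.29  1.78  0.    1.07  0.5 ]
shift [ 5.00e-01  1.06e+02 -1.00e-01] turn [ 0.07  0.08 -0.13]
```

View pics/w14a.png

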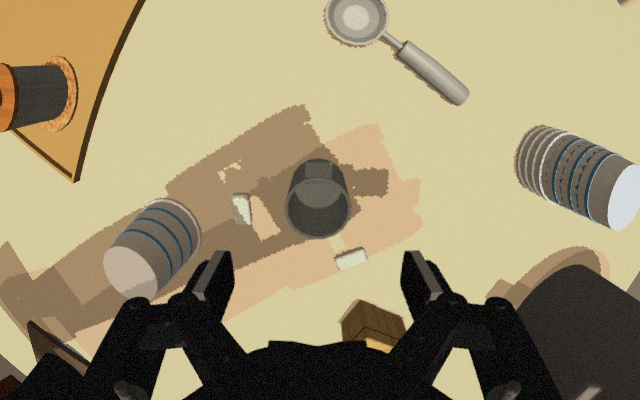

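```bash
python3 - <<'E'
from h import *
c=np.load("w14.npz")
print("jug",np.round(fit(onz([(286,205),(351,205),(318,239),(295,228),(342,228)],.06,c)),4), "lip",onz([(318,160),(318,165)],.058,c).round(4))
E
```

```text
jug [ 0.5674 -0.2659  0.023 ] lip [[ 0.5986 -0.2495]
 [ 0.5955 -0.2511]]
```

>>> step_arm([
  [[0, 0, 0], [0, 20, 0], 0],
  [[0, 0, 0], [0, 55, 0], 0],
  [[0, 0, 0], [0, 85, 0], 0],
  [[0, 0, 0], [0, 100, 0], 0],
  [[0, 0, 0], [0, 106, 0], 0],
  [[0, 0, 0], [0, 106, 0], 1],
  [[0, 0, 0], [0, 106, 0], 1],
  [[0, 0, 0], [0, 106, 0], 1],
  [[0, 0, 0], [0, 106, 0], 1],
  [[0, 0, 0], [0, 106, 0], 1],
], newtons=35)

```text
time: 21.07
eef_pos: [0.5695, -0.2669, 0.0201]
tcp_rot: [-0.603, 0.368, -0.371, 0.603]
contact_force: [0.1, 0.9, 6.1]
opening: 0.561
```

```bash
python3 go.py 0.541 0.154 0.12 -4.5
```

```text
t 21.07 tcp [ 0.5695 -0.2669  0.0201] yaw -63.0 tilt(down err deg) 0.27 F [0.1 0.9 6.1] open 0.561 q [-0.6   0.43  1.81  0.    0.89  0.5 ]
shift [-387.5 -101.   166. ] turn [-1.00e-02 -5.85e+01  2.90e-01]
```

>>> step_arm([
  [[0, 0, 0], [0, -20, 0], 1],
  [[0, 0, 0], [0, -58, 0], 1],
  [[0, 0, 0], [0, -97, 0], 1],
  [[0, -6, 0], [-10, -130, 4], 1],
  [[0, -12, 0], [-37, -155, 16], 1],
  [[0, -18, 0], [-70, -165, 30], 1],
  [[0, -24, 0], [-105, -165, 45], 1],
  [[0, -30, 0], [-140, -165, 60], 1],
  [[0, -36, 0], [-175, -165, 75], 1],
  [[0, -42, 0], [-210, -165, 90], 1],
])

```text
time: 21.9
eef_pos: [0.552, -0.0364, 0.1828]
tcp_rot: [0.696, -0.127, 0.128, -0.696]
contact_force: [0.8, -0.1, -0.6]
opening: 0.561
```

```bash
python3 go.py 0.541 0.154 0.10 -4.5
```

```text
t 21.9 tcp [ 0.552  -0.0364  0.1828] yaw -20.73 tilt(down err deg) 0.06 F [ 0.8 -0.1 -0.6] open 0.561 q [-0.25  0.06  1.92 -0.    1.15  0.11]
shift [-77.8  82.8 174.1] turn [  0.   -16.23   0.06]
```

>>> step_arm([
  [[0, -6, 0], [-15, 0, 34], 1],
  [[0, -12, 0], [-31, 0, 69], 1],
  [[0, -16, 0], [-47, 0, 104], 1],
  [[0, -16, 0], [-62, 0, 139], 1],
  [[0, -16, 0], [-74, 0, 166], 1],
  [[0, -16, 0], [-78, 20, 174], 1],
  [[0, -16, 0], [-78, 55, 174], 1],
  [[0, -16, 0], [-78, 80, 174], 1],
  [[0, -16, 0], [-78, 80, 174], 1],
  [[0, -16, 0], [-78, 80, 174], 1],
])

```text
time: 22.73
eef_pos: [0.5407, 0.1524, 0.1011]
tcp_rot: [0.707, -0.032, 0.03, -0.706]
contact_force: [0.8, -0.5, -0.7]
opening: 0.563
```

```bash
python3 snap.py w15; python3 go.py 0.541 0.154 0.026 -4.5;python3 -c "
import cv2;a=cv2.imread('pics/w15.png');cv2.imwrite('pics/w15a.png',cv2.convertScaleAbs(a,alpha=1.4))"
```

```text
22.7333 [0.5407 0.1524 0.1011] [ 0.7066 -0.0321  0.0295 -0.7062] [ 0.8 -0.5 -0.7] 0.5625682319044896
t 22.78 tcp [0.5425 0.1524 0.1031] yaw -5.01 tilt(down err deg) 0.04 F [-0.6 -0.4  0. ] open 0.562 q [ 0.09  0.18  1.95 -0.    1.01  0.18]
shift [-1.7 77.1  1.5] turn [-0.   -0.51  0.04]
```

View pics/w15a.png

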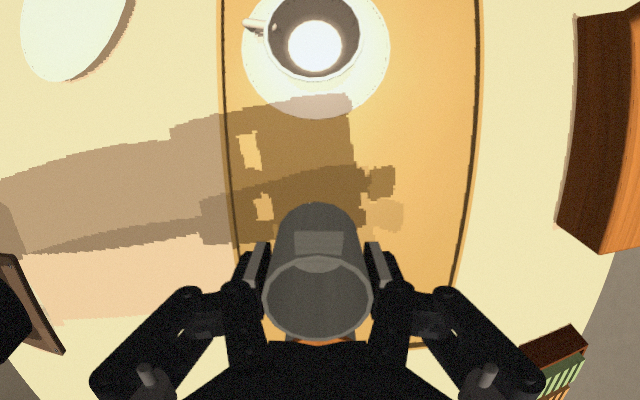

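```bash
python3 - <<'E'
from h import *
c=np.load("w15.npz")
for z in(.141,.144): print("jug",np.round(fit(onz([(261,300),(373,299),(318,341),(318,256),(280,332),(355,332)],z,c)),4))
E
```

```text
jug [0.5407 0.1505 0.0238]
jug [0.541  0.153  0.0231]
```

>>> step_arm([
  [[0, 0, 0], [-1, 20, 2], 1],
  [[0, 0, 0], [-1, 48, 2], 1],
  [[0, 0, 0], [-1, 66, 2], 1],
  [[0, 0, 0], [-1, 74, 2], 1],
  [[0, 0, 0], [-1, 76, 2], 1],
  [[0, 0, 0], [-1, 76, 2], 1],
])

```text
time: 23.28
eef_pos: [0.5426, 0.1545, 0.0279]
tcp_rot: [-0.706, 0.03, -0.032, 0.707]
contact_force: [0.5, -0.6, -1.1]
opening: 0.562
```

>>> step_arm([
  [[0, 0, 0], [0, 1, 0], 1],
  [[0, 0, 0], [0, 2, 0], 1],
  [[0, 0, 0], [0, 2, 0], 1],
])

```text
time: 23.53
eef_pos: [0.5423, 0.1546, 0.0257]
tcp_rot: [-0.706, 0.03, -0.032, 0.707]
contact_force: [0.8, 0.1, -0.9]
opening: 0.563
```

>>> step_arm([
  [[0, 0, 0], [0, 1, 0], 1],
  [[0, 0, 0], [0, 2, 0], 1],
  [[0, 0, 0], [0, 2, 0], 1],
])

```text
time: 23.78
eef_pos: [0.542, 0.1546, 0.0241]
tcp_rot: [0.706, -0.03, 0.031, -0.706]
contact_force: [-3.6, -0.8, 6.9]
opening: 0.56
```

>>> step_arm([
  [[0, 0, 0], [0, -1, 0], 1],
  [[0, 0, 0], [0, -1, 0], 0.35],
  [[0, 0, 0], [0, -1, 0], 0.1],
  [[0, 0, 0], [0, -1, 0], 0],
  [[0, 0, 0], [0, -1, 0], 0],
  [[0, 0, 0], [0, -20, 0], 0],
  [[0, 0, 0], [0, -55, 0], 0],
  [[0, 0, 0], [0, -95, 0], 0],
  [[0, 0, 0], [0, -135, 0], 0],
  [[0, 0, 0], [0, -150, 0], 0],
])

```text
time: 24.62
eef_pos: [0.5443, 0.155, 0.1791]
tcp_rot: [-0.706, 0.027, -0.034, 0.707]
contact_force: [1.0, 0.6, -0.1]
opening: 1.0
```

>>> step_arm([
  [[0, 0, 0], [0, -10, 0], 0],
  [[0, 0, 0], [0, -10, 0], 0],
])

```text
time: 24.78
eef_pos: [0.5425, 0.1547, 0.1849]
tcp_rot: [-0.706, 0.029, -0.032, 0.707]
contact_force: [0.6, 0.4, 0.7]
opening: 0.998
```

```bash
python3 snap.py w16; python3 go.py 0.453 -0.391 0.18 -90;python3 -c "
import cv2;a=cv2.imread('pics/w16.png');cv2.imwrite('pics/w16a.png',cv2.convertScaleAbs(a,alpha=1.4))"
```

```text
24.7833 [0.5425 0.1547 0.1849] [-0.7062  0.0292 -0.0325  0.7067] [0.6 0.4 0.7] 0.9984121915837348
t 24.83 tcp [0.5413 0.1546 0.1825] yaw -5.0 tilt(down err deg) 0.05 F [ 0.7  0.2 -0.9] open 0.997 q [0.1  0.09 1.9  0.   1.15 0.19]
shift [ -40.5    2.4 -551.2] turn [-4.0e-02  8.5e+01  3.0e-02]
```

View pics/w16a.png

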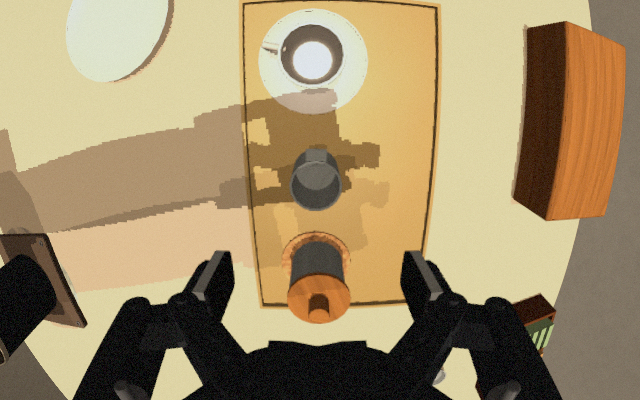

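>>> step_arm([
  [[0, 4, 0], [-2, 0, -20], 0],
  [[0, 11, 0], [-5, 0, -57], 0],
  [[0, 18, 0], [-8, 0, -96], 0],
  [[0, 25, 0], [-10, 0, -135], 0],
  [[0, 32, 0], [-13, 0, -174], 0],
  [[0, 39, 0], [-16, 0, -213], 0],
  [[0, 46, 0], [-19, 0, -252], 0],
  [[0, 53, 0], [-22, 0, -291], 0],
  [[0, 60, 0], [-24, 0, -330], 0],
  [[0, 66, 0], [-27, 0, -369], 0],
])

```text
time: 25.67
eef_pos: [0.4802, -0.2116, 0.1791]
tcp_rot: [-0.574, 0.414, -0.41, 0.574]
contact_force: [0.2, 0.5, 0.1]
opening: 1.002
```

```bash
python3 go.py 0.453 -0.391 0.12 -94.5; python3 - <<'E'
from h import *
c=np.load("w16.npz")
print("jug",np.round(fit(onz([(291,186),(341,186),(316,210),(299,203),(333,203)],.064,c)),4))
print("saucer",np.round(fit(onz([(258,60),(369,60),(313,9),(313,113)],.015,c)),4))
print("lid disc top",np.round(fit(onz([(287,296),(351,296),(318,268),(318,323)],.084,c)),4))
print("cup",np.round(fit(onz([(280,54),(344,54),(313,83),(313,24)],.066,c)),4))
E
```

```text
t 25.67 tcp [ 0.4802 -0.2116  0.1791] yaw -71.34 tilt(down err deg) 0.31 F [0.2 0.5 0.1] open 1.002 q [-0.61  0.01  1.99  0.    1.15  0.64]
shift [161.6  58.6 -82.9] turn [ 0.23 23.16 -0.21]
jug [0.5421 0.1529 0.0223]
saucer [0.5498 0.2678 0.0543]
lid disc top [0.5354 0.0453 0.0333]
cup [0.549  0.2689 0.0259]
```

>>> step_arm([
  [[0, 7, 0], [36, 0, -18], 0],
  [[0, 14, 0], [71, 0, -36], 0],
  [[0, 20, 0], [106, 0, -54], 0],
  [[0, 23, 0], [140, 10, -72], 0],
  [[0, 23, 0], [160, 30, -82], 0],
  [[0, 23, 0], [162, 50, -83], 0],
  [[0, 23, 0], [162, 58, -83], 0],
  [[0, 23, 0], [162, 58, -83], 0],
  [[0, 23, 0], [162, 58, -83], 0],
])

```text
time: 26.42
eef_pos: [0.4558, -0.3892, 0.1222]
tcp_rot: [-0.482, 0.519, -0.515, 0.483]
contact_force: [-0.3, -0.2, -0.3]
opening: 1.0
```

```bash
python3 snap.py w17; python3 go.py 0.453 -0.391 0.018 -94.5;python3 -c "
import cv2;a=cv2.imread('pics/w17.png');cv2.imwrite('pics/w17a.png',cv2.convertScaleAbs(a,alpha=1.4))"
```

```text
26.4167 [ 0.4558 -0.3892  0.1222] [-0.4823  0.5186 -0.5154  0.4825] [-0.3 -0.2 -0.3] 0.9997835887803873
t 26.47 tcp [ 0.4566 -0.3899  0.1239] yaw -93.94 tilt(down err deg) 0.08 F [-1.8  0.5  0.4] open 0.998 q [-0.88  0.23  1.85  0.    1.06  0.76]
shift [  1.5 105.9  -3.4] turn [ 0.05  0.56 -0.06]
```

View pics/w17a.png

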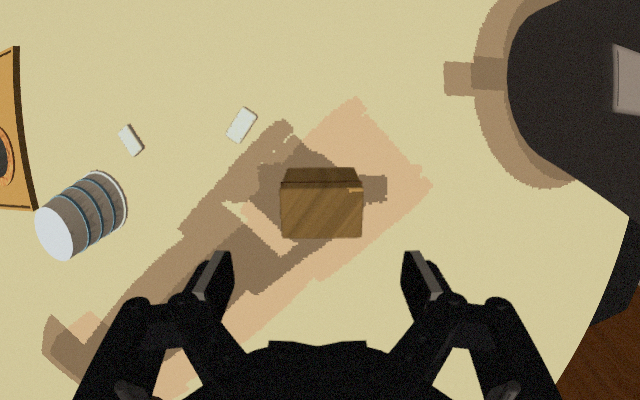

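```bash
python3 - <<'E'
from h import *
c=np.load("w17.npz")
cv2.imwrite("pics/w17b.png",cv2.convertScaleAbs(cv2.resize(c["p"][150:250,260:390,::-1],None,fx=5,fy=5,interpolation=2),alpha=1.8))
E
```

```text
(no output)
```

View pics/w17b.png

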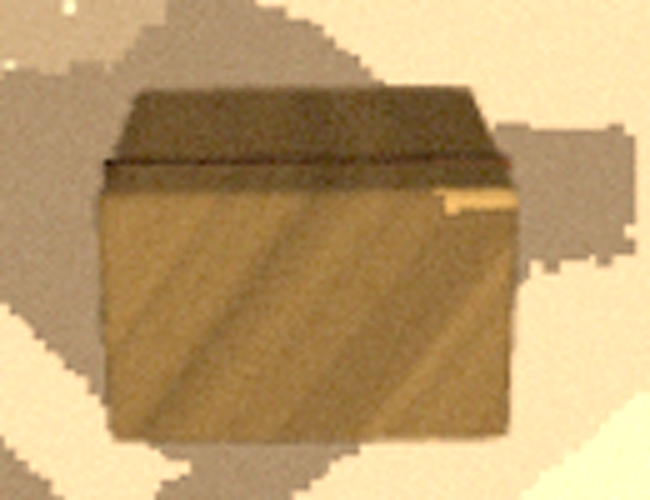

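```bash
python3 - <<'E'
from h import *
c=np.load("w17.npz")
B=onz(np.array([(97,190),(518,187),(508,437),(113,440)])/5+[260,150],.06,c);print(B.round(4),B.mean(0))
for i,j in((1,0),(2,3)): 
    v=B[i]-B[j]; print(np.degrees(np.arctan2(v[1],v[0])))
b=onz(np.array([(137,88),(468,86)])/5+[260,150],.0,c);print(b.round(4));v=b[1]-b[0];print(np.degrees(np.arctan2(v[1],v[0])))
E
```

```text
[[ 0.4738 -0.3646]
 [ 0.4703 -0.4234]
 [ 0.4311 -0.4213]
 [ 0.4347 -0.3625]] [ 0.45247941 -0.39293638]
-93.45918942084175
-93.46372956548235
[[ 0.473  -0.3644]
 [ 0.4694 -0.4228]]
-93.52106179940921
```

>>> step_arm([
  [[0, 0, 0], [3, 20, -4], 0],
  [[0, 0, 0], [3, 55, -4], 0],
  [[0, 0, 0], [3, 85, -4], 0],
  [[0, 0, 0], [3, 100, -4], 0],
  [[0, 0, 0], [3, 106, -4], 0],
  [[0, 0, 0], [3, 106, -4], 1],
  [[0, 0, 0], [3, 106, -4], 1],
  [[0, 0, 0], [3, 106, -4], 1],
  [[0, 0, 0], [3, 106, -4], 1],
  [[0, 0, 0], [3, 106, -4], 1],
], newtons=40)

```text
time: 27.3
eef_pos: [0.4535, -0.3948, 0.0206]
tcp_rot: [0.482, -0.516, 0.519, -0.482]
contact_force: [0.4, 0.6, 3.8]
opening: 0.696
```

```bash
python3 snap.py w18; python3 go.py 0.6158 0.1472 0.1 -94.5
```

```text
27.3 [ 0.4535 -0.3948  0.0206] [ 0.4822 -0.5157  0.5186 -0.4823] [0.4 0.6 3.8] 0.6963831280502869
t 27.35 tcp [ 0.4536 -0.3948  0.0206] yaw -94.01 tilt(down err deg) 0.23 F [1.1 0.2 5. ] open 0.697 q [-0.89  0.38  1.88  0.    0.87  0.76]
shift [-551.8  -80.4  124.2] turn [-0.18  0.49  0.15]
```

View pics/w18.png

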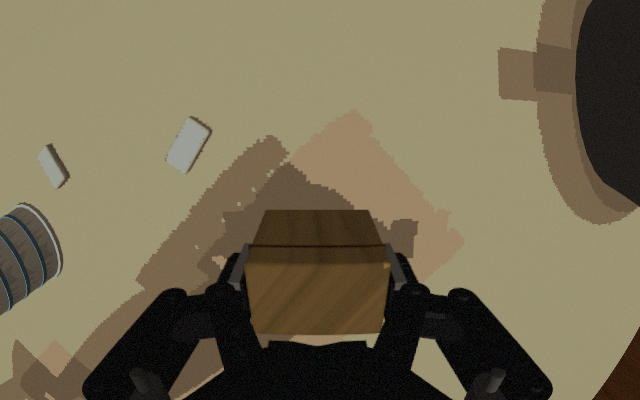

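>>> step_arm([
  [[0, 0, 0], [0, -20, 0], 1],
  [[0, 0, 0], [0, -58, 0], 1],
  [[0, 0, 0], [0, -97, 0], 1],
  [[0, 0.5, 0], [-12, -130, 3], 1],
  [[0, 0.5, 0], [-45, -150, 10], 1],
  [[0, 0.5, 0], [-83, -160, 19], 1],
  [[0, 0.5, 0], [-121, -160, 27], 1],
  [[0, 0.5, 0], [-159, -160, 36], 1],
  [[0, 0.5, 0], [-197, -160, 44], 1],
  [[0, 0.5, 0], [-235, -160, 53], 1],
])

```text
time: 28.18
eef_pos: [0.5212, -0.1611, 0.1782]
tcp_rot: [-0.48, 0.519, -0.519, 0.48]
contact_force: [1.1, -0.4, -1.5]
opening: 0.694
```

>>> step_arm([
  [[0, 0, 0], [-38, 0, 9], 1],
  [[0, 0, 0], [-76, 0, 18], 1],
  [[0, 0, 0], [-114, 0, 27], 1],
  [[0, 0, 0], [-152, 0, 36], 1],
  [[0, 0, 0], [-190, 0, 45], 1],
  [[0, 0, 0], [-228, 0, 54], 1],
  [[0, 0, 0], [-266, 0, 63], 1],
  [[0, 0, 0], [-300, 0, 69], 1],
  [[0, 0, 0], [-315, 0, 72], 1],
  [[0, 0, 0], [-315, 10, 72], 1],
])

```text
time: 29.02
eef_pos: [0.6195, 0.1488, 0.1702]
tcp_rot: [0.48, -0.517, 0.519, -0.482]
contact_force: [0.2, 0.3, -0.7]
opening: 0.702
```

```bash
python3 go.py 0.6158 0.1475 0.095 -94.5
```

```text
t 29.02 tcp [0.6195 0.1488 0.1702] yaw -94.26 tilt(down err deg) 0.26 F [ 0.2  0.3 -0.7] open 0.702 q [0.08 0.26 1.73 0.   1.15 1.72]
shift [ 1.7 75.2 -3.9] turn [-0.25  0.24 -0.07]
```

>>> step_arm([
  [[0, 0, 0], [1, 30, -3], 1],
  [[0, 0, 0], [1, 65, -3], 1],
  [[0, 0, 0], [1, 75, -3], 1],
  [[0, 0, 0], [1, 75, -3], 1],
  [[0, 0, 0], [1, 75, -3], 1],
])

```text
time: 29.43
eef_pos: [0.6146, 0.1438, 0.093]
tcp_rot: [-0.48, 0.52, -0.519, 0.479]
contact_force: [-0.5, -0.2, -1.3]
opening: 0.697
```

```bash
python3 snap.py w19; python3 go.py 0.6158 0.1475 0.028 -94.5;python3 -c "
import cv2;a=cv2.imread('pics/w19.png');cv2.imwrite('pics/w19a.png',cv2.convertScaleAbs(a,alpha=1.4))"
```

```text
29.4333 [0.6146 0.1438 0.093 ] [-0.4802  0.5198 -0.5192  0.4792] [-0.5 -0.2 -1.3] 0.6965176701143464
t 29.48 tcp [0.616  0.144  0.0948] yaw -94.55 tilt(down err deg) 0.12 F [ 0.9  0.3 -1.6] open 0.703 q [ 0.07  0.33  1.78 -0.    1.02  1.72]
shift [-3.5 66.8 -0.6] turn [-0.12 -0.05 -0.01]
```

View pics/w19a.png

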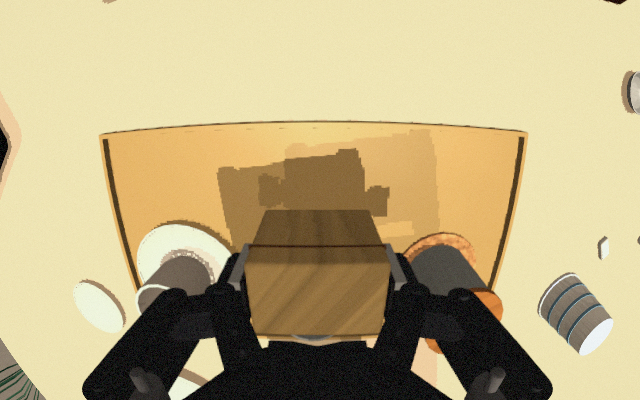

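>>> step_arm([
  [[0, 0, 0], [-3, 20, 0], 1],
  [[0, 0, 0], [-3, 45, 0], 1],
  [[0, 0, 0], [-3, 60, 0], 1],
  [[0, 0, 0], [-3, 66, 0], 1],
  [[0, 0, 0], [-3, 66, 0], 1],
  [[0, 0, 0], [-3, 66, 0], 1],
])

```text
time: 29.98
eef_pos: [0.6161, 0.1476, 0.0285]
tcp_rot: [0.48, -0.519, 0.52, -0.48]
contact_force: [-0.0, 0.3, -2.4]
opening: 0.699
```

>>> step_arm([
  [[0, 0, 0], [0, 1, 0], 1],
  [[0, 0, 0], [0, 2, 0], 1],
  [[0, 0, 0], [0, 2, 0], 1],
])

```text
time: 30.23
eef_pos: [0.6159, 0.1478, 0.0264]
tcp_rot: [0.479, -0.519, 0.52, -0.48]
contact_force: [0.4, -0.3, -1.5]
opening: 0.697
```

>>> step_arm([
  [[0, 0, 0], [0, 1, 0], 1],
  [[0, 0, 0], [0, 2, 0], 1],
  [[0, 0, 0], [0, 2, 0], 1],
])

```text
time: 30.48
eef_pos: [0.6158, 0.1478, 0.0247]
tcp_rot: [0.48, -0.519, 0.519, -0.48]
contact_force: [-2.6, 0.0, 4.4]
opening: 0.692
```

Contact; release and rise.

>>> step_arm([
  [[0, 0, 0], [0, -1, 0], 1],
  [[0, 0, 0], [0, -1, 0], 0.2],
  [[0, 0, 0], [0, -1, 0], 0],
  [[0, 0, 0], [0, -1, 0], 0],
  [[0, 0, 0], [0, -1, 0], 0],
  [[0, 0, 0], [0, -20, 0], 0],
  [[0, 0, 0], [0, -55, 0], 0],
  [[0, 0, 0], [0, -95, 0], 0],
  [[0, 0, 0], [0, -135, 0], 0],
  [[0, 0, 0], [0, -170, 0], 0],
])

```text
time: 31.32
eef_pos: [0.6154, 0.1477, 0.1959]
tcp_rot: [0.48, -0.519, 0.52, -0.48]
contact_force: [0.1, -0.6, 1.0]
opening: 1.0
```

>>> step_arm([
  [[0, 0, 0], [0, -40, 0], 0],
  [[0, 0, 0], [0, -80, 0], 0],
  [[0, 0, 0], [0, -100, 0], 0],
  [[0, 0, 0], [0, -100, 0], 0],
  [[0, 0, 0], [0, -100, 0], 0],
  [[0, 0, 0], [0, -100, 0], 0],
])

```text
time: 31.82
eef_pos: [0.6145, 0.1477, 0.2916]
tcp_rot: [-0.481, 0.52, -0.519, 0.479]
contact_force: [0.3, 0.3, 0.1]
opening: 0.998
```

```bash
python3 snap.py w20; python3 -c "
from plant import viewer
import cv2;a=cv2.imread('pics/w20.png');cv2.imwrite('pics/w20a.png',cv2.convertScaleAbs(cv2.resize(a[90:350,190:450],None,fx=2.3,fy=2.3,interpolation=2),alpha=1.5))
p,d=viewer.read_camera('side');cv2.imwrite('pics/s20.png',cv2.convertScaleAbs(cv2.resize(p[120:280,220:480,::-1],None,fx=3,fy=3,interpolation=2),alpha=1.5))"
```

```text
31.8167 [0.6145 0.1477 0.2916] [-0.4807  0.5198 -0.5187  0.4793] [0.3 0.3 0.1] 0.9980066975449937
```

View pics/w20a.png

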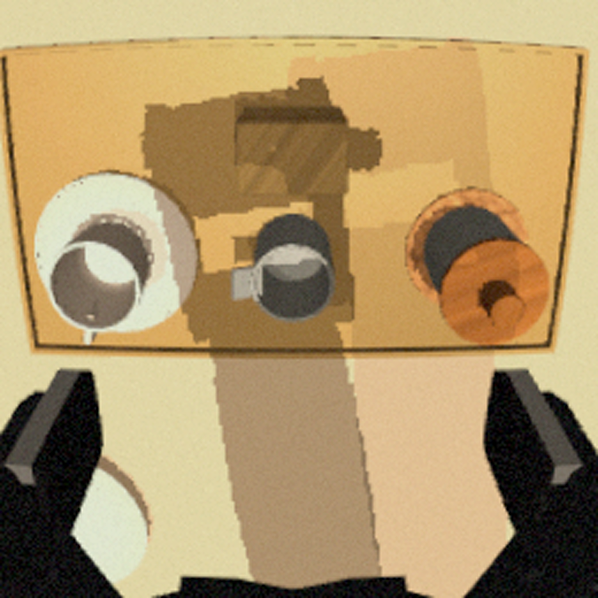

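View pics/s20.png

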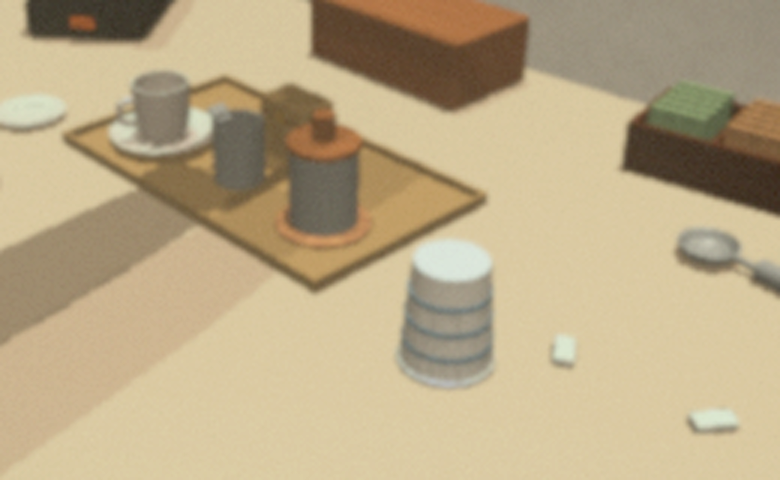

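```bash
python3 - <<'E'
from h import *
c=np.load("w20.npz"); F=lambda L:np.array(L,float)/2.3+[190,90]
def ci(n,L,z): r=fit(onz(F(L),z,c)); print(n,np.round(r,4)); return np.array(r[:2])
s=ci("saucer",[(33,250),(198,252),(112,171),(55,200),(165,195),(160,325)],.015)
k=ci("coaster",[(405,245),(526,235),(468,187),(425,205),(512,205),(410,272)],.008)
u=ci("cup",[(51,285),(143,283),(96,328),(96,240)],.066)
l=ci("lid",[(440,290),(550,287),(495,346),(495,238)],.084)
j=ci("jug",[(253,283),(333,283),(293,321),(265,310),(322,310)],.064)
B=onz(F([(236,123),(348,123),(346,193),(238,193)]),.064,c); print("box",B.round(4),B.mean(0))
for i,q in((0,1),(3,2)): v=B[i]-B[q]; print("side dir",np.degrees(np.arctan2(v[0],v[1])))
C=onz(F([(3,52),(583,52),(553,348),(36,348)]),.012,c)
for i,q in((0,1),(3,2)): v=C[i]-C[q]; print("tray dir",np.degrees(np.arctan2(v[0],v[1])))
t=np.array([np.sin(np.radians(4.5)),np.cos(np.radians(4.5))]); n=np.array([t[1],-t[0]])
for nm,p in(("cup-sauc",u-s),("lid-coaster",l-k),("jug-mid",j-(s+k)/2),("box-jug",B.mean(0)-j)): print(nm,"along",(p@t).round(4),"rear",(p@n).round(4))
E
```

```text
saucer [0.548  0.267  0.0551]
coaster [0.5342 0.0398 0.0407]
cup [0.5498 0.2653 0.0279]
lid [0.5346 0.0407 0.0325]
jug [0.541  0.1523 0.0226]
box [[0.6353 0.1751]
 [0.6306 0.1163]
 [0.5924 0.1196]
 [0.597  0.1778]] [0.61381531 0.14719761]
side dir 4.510563040983998
side dir 4.506915304384911
tray dir 4.499773206502479
tray dir 4.523398943902139
cup-sauc along -0.0015 rear 0.0019
lid-coaster along 0.001 rear 0.0003
jug-mid along -0.0011 rear -0.0
box-jug along 0.0006 rear 0.073
```

```bash
python3 -c "
from plant import ctrl
s=ctrl.get_state();print(s['time'],s['contact_force'],s['opening']);print(ctrl.sign_off())"
```

```text
31.9167 [ 0.31647168 -0.00167738 -0.52569592] 1.0019709073940777
the job is handed in; nothing more can be done
None
```

The coffee tray is laid and the job handed in at 31.9 s, with the gripper open, raised clear and touching nothing. I worked in the order asked: cup on the saucer, canister on the coaster, lid on the canister, then the jug, then the tea box behind it.

Last checks, from the final wrist and side pictures:

| Check | Result |
|---|---|
| Cup to saucer centre | about 2 mm off |
| Lid to coaster centre | about 1 mm off |
| Jug to midpoint of saucer and coaster | about 1 mm off |
| Box to jug, sideways | under 1 mm off |
| Gap between jug and box | about 29 mm |
| Box sides to the tray's long edges | within about 0.1° |

- **Jug lip:** it points sideways, toward the saucer, so it does not stick into the gap.
- **Lid:** it met the canister at the height expected for a seated lid, and the pictures show it sitting flat.
- **Paper cup:** it was not touched and looks unmoved in the side view. I did not measure it again at the end.
- **Disagreement:** one earlier oblique wrist view put the lid about 5 mm off. The final view did not bear that out.

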